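# Fetch the flat simmer ring off the granite slab and set it on the small burner

## Task

Bring the flat simmer ring from the granite slab to the small burner. It lies too flat to be picked up there, so slide it along the slab, out between the jar and the tin, until its round front sticks well out over the edge facing the hob without tipping, and only then lift it clear by the part that sticks out. Rest it on the other free burner and let go, then take it by the handle and lower it onto the small burner, centred and flat, the handle's end sticking out past the slab side of the hob; let go, and leave everything else standing where it is.

Things in the scene. Friction and masses are not known exactly. Their poses are not given: they have to be found in the camera images.
- simmer_ring: the simmer ring, flat 3 mm aluminium, 0.12 kg: a ring 170 mm outside and 134 mm inside diameter, two 14 mm wide bars crossing at its centre along its own x and y (40 mm disc at the crossing, four open quarters), and a flat handle 24 mm wide along its +y to 185 mm from the centre. Origin: ring's centre, underside; z up. Starts flat on the slab, handle away from the hob. Balances 20 mm from the centre, on the handle side.
- handle_end (a point): the free end of the simmer ring's handle, 185 mm from the ring's centre along the ring's +y axis, mid thickness
- front_bar (a point): a point on the simmer ring's bar opposite the handle, 42 mm from the centre along the ring's -y axis, mid thickness; the bar is 14 mm wide here and open on both sides (clear for more than 40 mm to each side of its middle line)
- slab: fixed dark granite slab, 420 mm along its x, 360 mm along its y, top 36 mm above the worktop. Origin: centre, at worktop level. Its -y long edge (180 mm from the origin) faces the hob, with open worktop beyond it. The axes turn with the slab.
- hob: fixed four-burner gas hob, plate 510 mm (x) by 550 mm (y), 8 mm thick. Origin: plate's centre at worktop level. Its +y side (275 mm from the origin) is the slab side; the two free burners stand on that side, 130 mm from the origin in y, at x = -105 and +105 mm, the pot and the saucepan on the -y side's two burners. Knobs along the +x side.
- burner_small: small burner, cap 50 mm across, with pan support; slab side of the hob, nearer or farther. Origin: its axis at the hob plate's top (8 mm over the worktop), axes as the hob's. Things rest 42 mm above the origin on four fingers 7 mm wide along +-x and +-y, from 30 mm outwards to a frame 200 (x) by 236 mm (y) outside, its bars 9 mm wide, tops 36 mm up. Cap's top 24 mm up.
- burner_medium: the other free burner, of medium size, cap 88 mm across; pan support, origin and heights exactly as the small burner's
- pot: bystander: dented aluminium pot, 216 mm across, 140 mm high, two side handles to 137 mm from its axis; origin underside centre
- pot_lid: bystander: steel lid with a black knob, 216 mm across, on the pot; origin at the underside centre, 6 mm below the pot's rim; knob's top 47 mm above the origin
- saucepan: bystander: steel saucepan, 176 mm across, 82 mm high, with a straight handle along its own -y axis to 220 mm from its axis; origin underside centre
- funnel: bystander: red plastic funnel standing mouth down on the slab beside the handle, 90 mm across, 98 mm high; origin underside centre
- shaker: bystander: glass salt shaker with steel cap, 44 mm across, 77 mm high, on the slab beside the handle; origin underside centre
- jar: bystander: squat amber spice jar with white cap, 60 mm across, 60 mm high, on the slab by one end of the edge facing the hob; origin underside centre
- tin: bystander: squat steel tin, 69 mm across, 44 mm high, on the slab by the other end of that edge; origin underside centre
- turner: bystander: slotted wooden turner, 325 mm long, lying on the worktop beside the pots, outside the hob; origin 160 mm from both its ends, under the handle

How it is judged:
By the outcome, as a careful person would: the job done as asked, in the order asked, and still so for the second after the job is handed in, with the robot touching nothing.
It also fails if it takes over 66 s, if anything falls off the work surface, if the arm or the gripper's body presses on something with over 40 N, if the wrist force passes 120 N, or if a joint passes its speed limit or range.

## Robot

A 6-joint arm with a two-finger parallel gripper is mounted at the origin on the work surface. World frame = base frame: x ahead of the robot, y to its left, z up, the work surface at z = 0. Lengths are in mm, angles in degrees, forces in N, time in s.
With the tool pointing down it reaches from about 350 to 850 mm from the base axis. Payload 8.1 kg.
Tool frame: the origin (TCP) lies at the very end of the fingers, on their centre line; the grasp point (between the pads) lies 19 mm behind it; z points along the fingers, y is the direction in which the jaws open and shut (so a half turn about z gives the same grasp; the last joint's range is limited). The gripper opens to 85 mm and grips with 20 to 120 N. Pads are 22 mm wide; open, the fingers measure 114 mm over their backs; the gripper's body (76 mm by 85 mm) begins 54 mm behind the grasp point. The pads swing forward as they close: fully open they stand 13 mm farther back than shut.
Start: joints at [59.106, 7.471, 85.268, -0, 87.261, -4.893], TCP at [263.011, 539.287, 204.192] pointing down, gripper open.
Joint ranges: [-169.43, 169.43], [-51.17, 129.36], [1.28, 143.12], [-76.62, 256.62], [0, 156.53], [-152.29, 152.29]. Speed limits (degrees/s): [136.94, 136.94, 159.86, 180, 180, 180].

## Interface

Orientations are given as [roll, pitch, yaw] about the fixed x, y, z axes, in that order (R = Rz(yaw) Ry(pitch) Rx(roll)).
In Python, from bench import sensors, viewer, job gives the robot as it stands.
- The arm moves only by the shell command python3 -m pendant 'ROWS' [FORCE]. ROWS is JSON, one flat list of numbers, 5 for each row, row after row: the shift along the world's x, y, z in mm, then the turn about the world's z in rad, then the finger opening in mm, from 0 to 85.4. In form: [x, y, z, twist, hand, x, y, z, twist, hand, ...]. A call has 1 to 12 rows; each row shifts and turns the pose as measured when the row begins; what a row does not reach is not made up. A row lasts 1/12 s, in which the tool goes at most 41.7 mm and 7.16 degrees, less where a joint would pass 70% of its speed; a pose out of reach is approached as far as the arm can. A call with a gripper value outside its range is refused whole. The fingers move at their own pace and stop on an object; FORCE is the grip in N (left out, the last holds). Time passes only in rows, so rows that do not move let the fingers close. It gives the time, the measured TCP pose, the force and the opening at its end, in the units of the state.
- sensors.sense(): the state, without advancing time (a new reading comes with each control period).
- viewer.snapshot(name): name is "scene" or "top" or "wrist"; returns a dict with "frame" (400x640x3 uint8, blue, green, red), "z_map" (400x640 float32, mm along the optical axis (not along the pixel's ray), 0 where there is no reading), "fx", "fy", "cx", "cy" (pixels), "view" (4x4, takes a point from world to camera coordinates). Camera axes: x right, y down, z forward; pixel columns grow to the right and rows downward; lengths in mm; the calibration is good to about 2 mm. A picture is of the moment at which its call begins.
- job.hand_in(): hands the job in, once; it reports no verdict.
The state is a dict: "time": time; "joint_pos": joint angles; "qd": joint speeds; "joint_efforts": joint torques, N m; "tool_pos": TCP position; "tcp_rot": TCP orientation; "ft_force": force on the tool from outside, world axes, zero at the start; "wrist_torque": the same for the moment, N m; "finger_gap": finger opening in mm.
Only numpy, scipy, OpenCV 4.12 (cv2) and the standard library are available. Lean on these libraries where they do the work, as an engineer would, in place of code of your own. Each camera call takes 0.05 s, during which the arm holds its last target.

## Working session

There is one attempt and no reset: what is moved stays moved. The work goes in short steps, Python scripts to look and compute and a shell command to move; the robot and the scene stay as the last step left them, time stands still between calls to the robot, and variables do not carry over. Pictures are saved under pics/ and viewed, and the job is handed in when it is done.

```bash
ls; mkdir -p pics; python3 - <<'E'
from bench import sensors, viewer
import cv2
print(sensors.sense())
for n in ["scene","top","wrist"]:
    s=viewer.snapshot(n); cv2.imwrite(f"pics/{n}0.png",s["frame"]); print(n,s["fx"],s["cx"],s["cy"],s["view"].round(3).tolist())
E
```

```text
pics
{'time': 0.0, 'joint_pos': array([ 5.91061890e+01,  7.51169745e+00,  8.53295801e+01, -9.97579636e-04,
        8.72612776e+01, -4.89284018e+00]), 'qd': array([-0.01553692, -0.00759017,  0.10481739, -0.0448207 ,  0.02730861,
        0.0183063 ]), 'joint_efforts': array([ 1.69047446e-03, -5.69382370e+01, -5.00564182e+01,  1.77780275e-04,
        1.46227199e-02, -1.68832253e-05]), 'tool_pos': array([262.71013266, 538.76886914, 203.17714369]), 'tcp_rot': array([-1.79897734e+02, -7.75444818e-03,  1.53999071e+02]), 'ft_force': array([-0.11518284,  0.15927518,  0.04241069]), 'wrist_torque': array([-0.03380447,  0.00273003, -0.00316039]), 'finger_gap': 85.43364441260383}
scene 447.12422374483145 314.0665283245943 196.4623273558736 [[0.098, 0.995, 0.001, -35.389], [0.804, -0.079, -0.59, -306.914], [-0.587, 0.058, -0.808, 1877.431], [0.0, 0.0, 0.0, 1.0]]
top 372.2871637086932 321.85246752819296 197.36838631284635 [[0.003, -1.0, -0.001, -19.14], [-0.997, -0.003, -0.081, 510.325], [0.081, 0.001, -0.997, 1251.12], [0.0, 0.0, 0.0, 1.0]]
wrist 277.98807385420463 319.07460362844193 199.2961465264825 [[0.44, 0.898, -0.001, -598.694], [0.852, -0.417, 0.316, -41.387], [0.283, -0.14, -0.949, 381.001], [0.0, 0.0, 0.0, 1.0]]
```

View pics/top0.png

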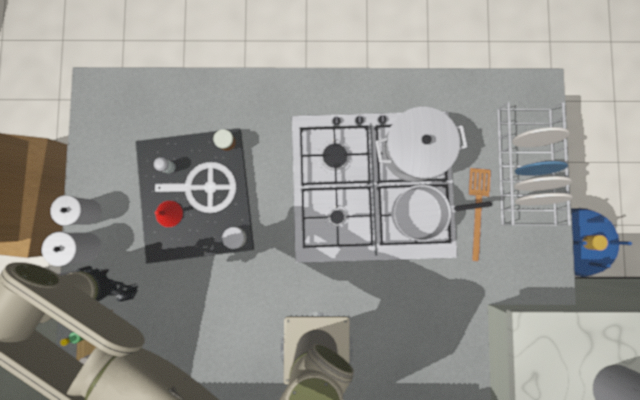

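View pics/scene0.png

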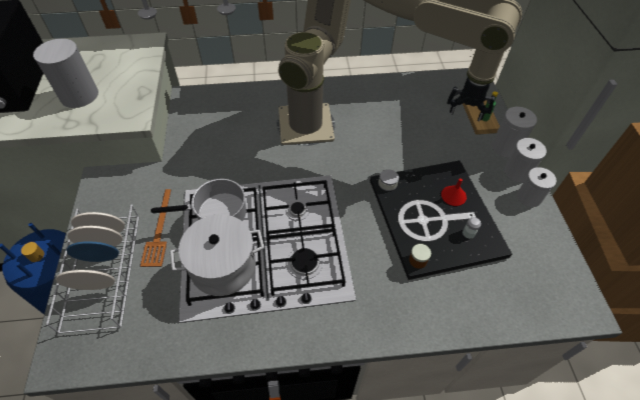

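View pics/wrist0.png

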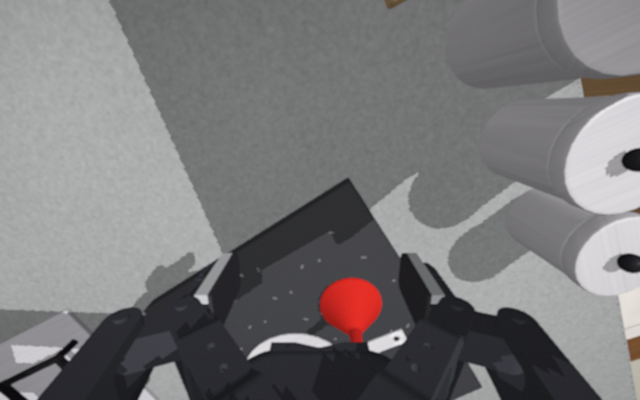

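```bash
cat > h.py <<'E'
import numpy as np, cv2
from bench import sensors, viewer
def px2w(s,u,v,z):
    R=s["view"][:3,:3];t=s["view"][:3,3];c=-R.T@t
    d=R.T@np.array([(u-s["cx"])/s["fx"],(v-s["cy"])/s["fy"],1]); return c+d*(z-c[2])/d[2]
def w2px(s,p):
    q=s["view"][:3,:3]@np.array(p)+s["view"][:3,3]; return np.array([s["cx"]+s["fx"]*q[0]/q[2],s["cy"]+s["fy"]*q[1]/q[2]])
def crop(s,name,x0,y0,w,h,k):
    f=cv2.resize(s["frame"][y0:y0+h,x0:x0+w],None,fx=k,fy=k,interpolation=cv2.INTER_CUBIC); cv2.imwrite("pics/"+name+".png",f)
E
python3 - <<'E'
from h import *
s=viewer.snapshot("top"); crop(s,"a1",130,120,130,148,4); crop(s,"a2",285,105,180,160,4)
s=viewer.snapshot("scene"); crop(s,"a3",365,155,150,125,5)
E
```

```text
(no output)
```

View pics/a1.png

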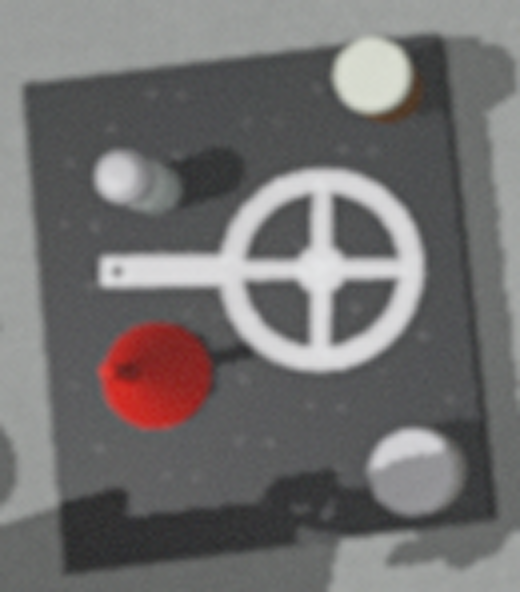

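View pics/a2.png

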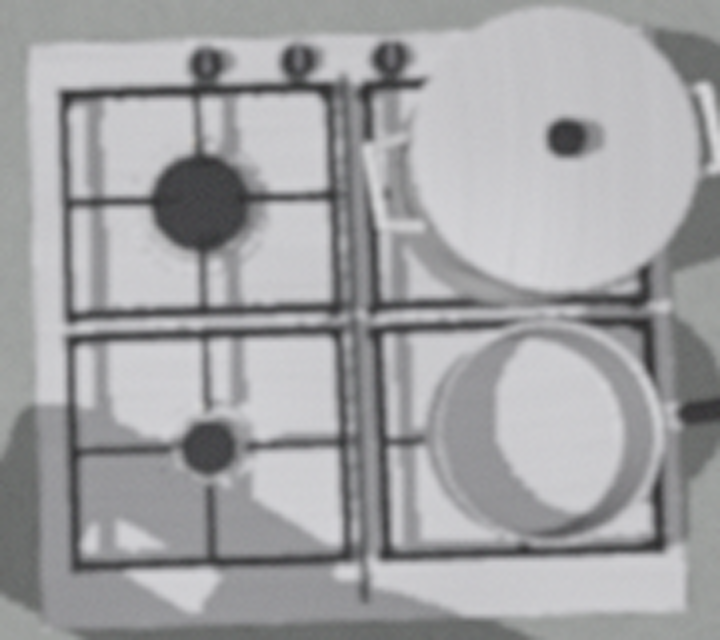

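View pics/a3.png

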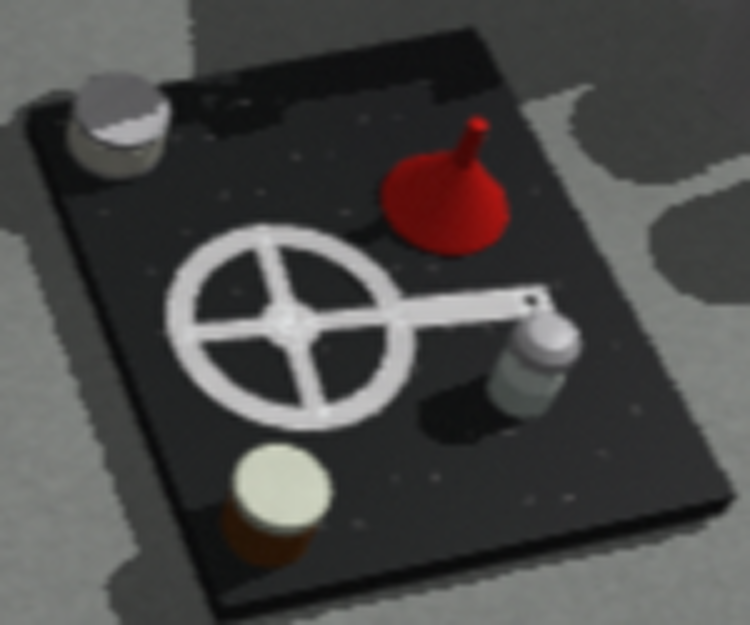

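```bash
cat > m1.py <<'E'
from h import *
s=viewer.snapshot("top")
def P(x,y,x0,y0,k,z): return px2w(s,x0+(x+.5)/k-.5,y0+(y+.5)/k-.5,z)
A=lambda x,y,z:P(x,y,130,120,4,z)
B=lambda x,y,z:P(x,y,285,105,4,z)
def show(n,p): print(n,p.round(1))
c=A(323,269,39);h=A(100,271,39); show("ring",c);show("hend",h);print(np.linalg.norm(h-c),np.degrees(np.arctan2(*(h-c)[1::-1])))
show('front',A(425,267,39))
C=[A(24,86,36),A(442,36,36),A(495,517,36),A(65,572,36)]
for q in C: show('slab',q)
for i in range(4):
  d=C[(i+1)%4]-C[i];print(np.linalg.norm(d),np.degrees(np.arctan2(d[1],d[0])))
show('slabc',sum(C)/4)
show('jar',A(372,76,60));show('tin',A(410,470,44));show('shaker',A(119,177,77));show('funnel',A(157,377,10))
s1=B(209,447,32);s2=B(200,202,32);show('small',s1);show('med',s2);print(np.linalg.norm(s1-s2),np.degrees(np.arctan2(*(s2-s1)[1::-1])))
H=[B(29,45,8),B(44,626,8),B(685,609,8)]
for q in H: show('hob',q)
print(np.linalg.norm(H[0]-H[1]),np.linalg.norm(H[2]-H[1]))
show('medframe TL',B(62,94,44));show('medframe BL',B(72,317,44));show('sm TL',B(70,338,44));show('sm BL',B(77,568,44));show('sm BR',B(350,557,44));show('sm TR',B(340,328,44));show('m TR',B(331,87,44))
show('pot knob',B(568,137,181));show('pan',B(548,432,132))
E
python3 m1.py
```

```text
ring [543.2 358.9  39. ]
hend [540.9 547.1  39. ]
188.19183527999482 90.7018565197018
front [545.2 272.9  39. ]
slab [700.  619.8  36. ]
slab [744.6 263.4  36. ]
slab [335.9 210.5  36. ]
slab [289.3 567.6  36. ]
359.14547684524166 -82.86016312058494
412.1164861398154 -172.62876165648743
360.08674951637084 97.43652313166974
413.9783407125367 7.240590379235046
slabc [517.4 415.3  36. ]
jar [703.8 316.   60. ]
tin [374.9 280.4  44. ]
shaker [614.6 517.4  77. ]
funnel [452.7 507.7  10. ]
small [445.3 -68.3  32. ]
med [654.5 -60.6  32. ]
209.26144395742736 2.107540932718244
hob [798.4  88.8   8. ]
hob [293.4  71.1   8. ]
hob [ 309.6 -474.5    8. ]
505.2354791494332 545.8628428285757
medframe TL [744.8  57.3  44. ]
medframe BL [553.8  47.3  44. ]
sm TL [536.1  48.9  44. ]
sm BL [344.3  41.6  44. ]
sm BR [ 354.1 -184.9   44. ]
sm TR [ 545.2 -177.9   44. ]
m TR [ 751.6 -171.7   44. ]
pot knob [ 675.7 -333.7  181. ]
pan [ 454.8 -327.6  132. ]
```

```bash
python3 -m pendant '[28,-22,0,-0.11,32, 28,-22,0,-0.11,32, 28,-22,0,-0.11,32, 28,-22,0,-0.11,32, 28,-22,0,-0.11,32, 28,-22,0,-0.11,32, 28,-22,0,-0.11,32, 28,-22,0,-0.11,32, 28,-22,0,-0.11,32, 28,-22,0,-0.11,32]' 25
python3 - <<'E'
from h import *
s=viewer.snapshot("wrist"); cv2.imwrite("pics/w1.png",s["frame"])
print(sensors.sense()['tool_pos'],sensors.sense()['tcp_rot'])
t=viewer.snapshot("scene")
def P(x,y,z): return px2w(t,365+(x+.5)/5-.5,155+(y+.5)/5-.5,z).round(1)
print(P(290,325,39),P(550,300,39),P(545,315,39))
for z,p in ((39,[543.7,316.9]),(39,[543.2,358.9]),(36,[540.9,547.1])): print(w2px(s,p+[z]))
E
```

```text
time: 1.13
tool_pos: [545.9, 313.2, 203.6]
tcp_rot: [180.0, -0.2, 89.0]
ft_force: [0.4, 0.5, 0.3]
finger_gap: 31.9
[550.81482073 308.01071577 203.34202514] [ 1.79833771e+02 -4.72610981e-02  8.82435686e+01]
[545.2 359.2  39. ] [542.5 544.7  39. ] [554.4 537.4  39. ]
[316.65807094 173.02956189]
[315.47249178 138.30774882]
[308.79335009 -56.92488959]
```

View pics/w1.png

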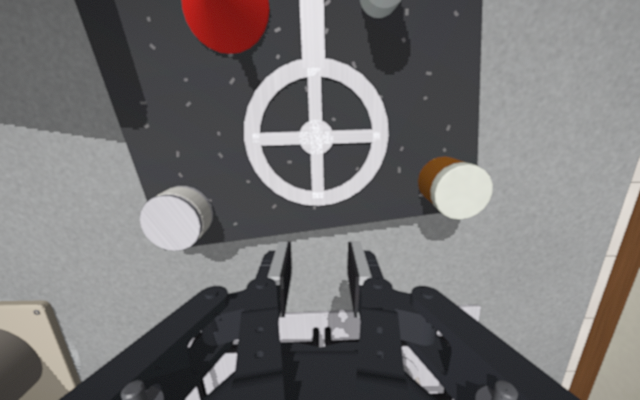

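```bash
python3 -m pendant '[-3,4.5,-30,0.022,32, -3,4.5,-35,0.022,32, 0,0,-30,0,32, 0,0,-20,0,32, 0,0,-10,0,32, 0,0,0,0,32]'
python3 - <<'E'
from h import *
s=viewer.snapshot("wrist"); crop(s,"w2",160,80,320,220,2.4)
print(sensors.sense()['tool_pos'],sensors.sense()['tcp_rot'])
E
```

```text
time: 1.73
tool_pos: [544.5, 318.3, 76.3]
tcp_rot: [179.7, -0.3, 91.2]
ft_force: [-0.7, -0.0, -1.1]
finger_gap: 31.7
[544.85044582 318.5441615   77.33261424] [179.61137789  -0.3177718   91.23574966]
```

View pics/w2.png

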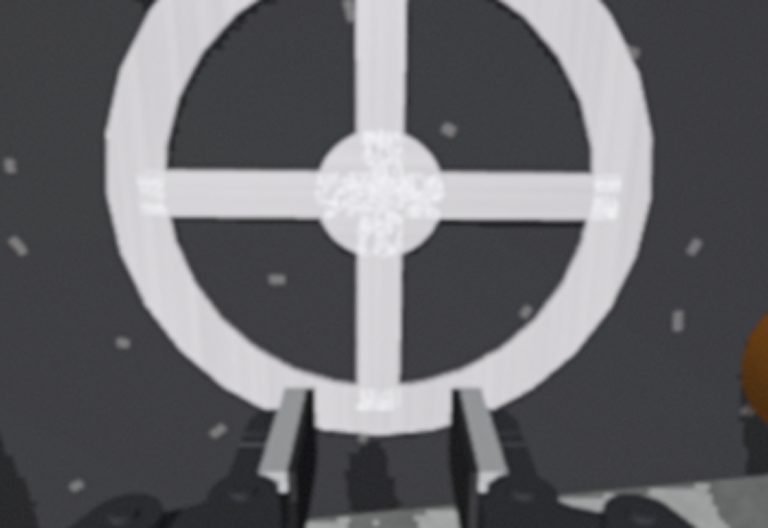

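```bash
python3 -m pendant '[0,-0.5,-14,0,30, 0,0,-12,0,28, 0,0,-7,0,26, 0,0,-3,0,24, 0,0,0,0,24, 0,0,0,0,24]'
python3 - <<'E'
from h import *
s=viewer.snapshot("wrist"); crop(s,"w3",160,80,320,220,2.4)
x=sensors.sense();print(x['tool_pos'],x['tcp_rot'],x['ft_force'])
E
```

```text
time: 2.28
tool_pos: [548.5, 320.4, 44.3]
tcp_rot: [179.1, -0.5, 91.3]
ft_force: [0.0, 0.1, 0.2]
finger_gap: 24.1
[548.54373753 320.35512448  44.36117036] [179.12604412  -0.54397248  91.29068667] [-0.57956031 -0.40265956 -0.13583599]
```

View pics/w3.png

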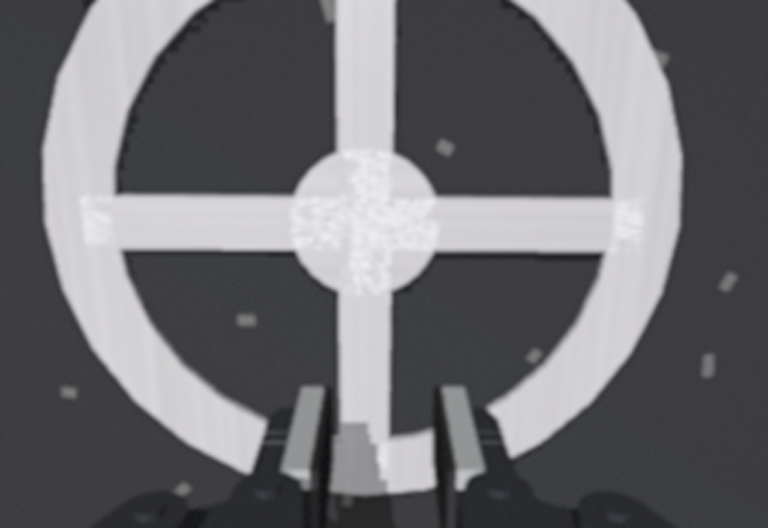

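```bash
python3 -m pendant '[-3.5,-2.5,0,0,26, 0,0,-3.5,0,26, -0.5,0,-3.5,0,26, 0,0,0,0,26]'
python3 - <<'E'
from h import *
s=viewer.snapshot("wrist"); crop(s,"w4",160,80,320,220,2.4)
x=sensors.sense();print(x['tool_pos'],x['tcp_rot'],x['ft_force'])
E
```

```text
time: 2.67
tool_pos: [545.5, 318.2, 39.0]
tcp_rot: [178.9, -0.6, 91.3]
ft_force: [-0.7, -0.5, -0.2]
finger_gap: 25.8
[545.67772927 318.25203383  39.29059529] [178.93123289  -0.62806435  91.29152945] [0.63788146 0.38127395 0.73591392]
```

View pics/w4.png

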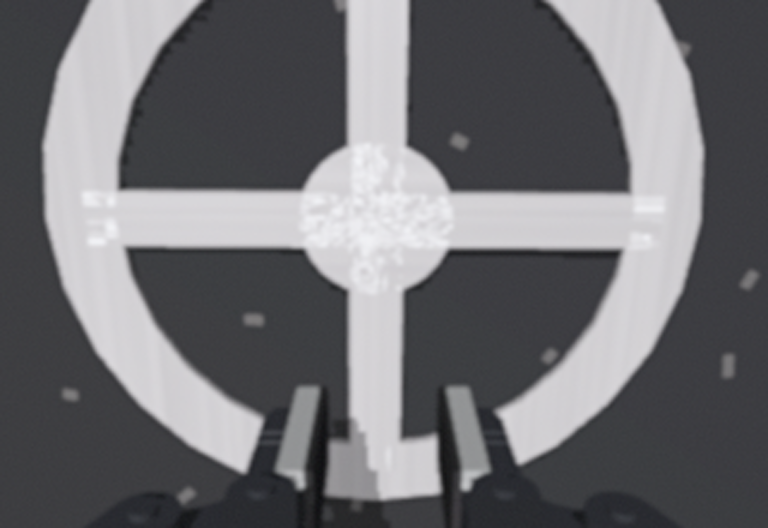

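```bash
python3 -m pendant '[-0.3,0,-2.5,0,24, 0,0,0,0,20, 0,0,0,0,10, 0,0,0,0,10, 0,0,0,0,10]' 25
python3 - <<'E'
from h import *
s=viewer.snapshot("wrist"); crop(s,"w5",160,80,320,220,2.4)
x=sensors.sense();print(x['tool_pos'],x['tcp_rot'],x['ft_force'],x['finger_gap'])
E
```

```text
time: 3.13
tool_pos: [545.5, 318.3, 36.7]
tcp_rot: [178.9, -0.6, 91.3]
ft_force: [-0.2, -0.0, 0.5]
finger_gap: 10.0
[545.51976934 318.37425313  36.71645484] [178.91341553  -0.63788906  91.29413406] [ 0.46370414 -0.35428335 -0.21029382] 9.745994434062041
```

View pics/w5.png

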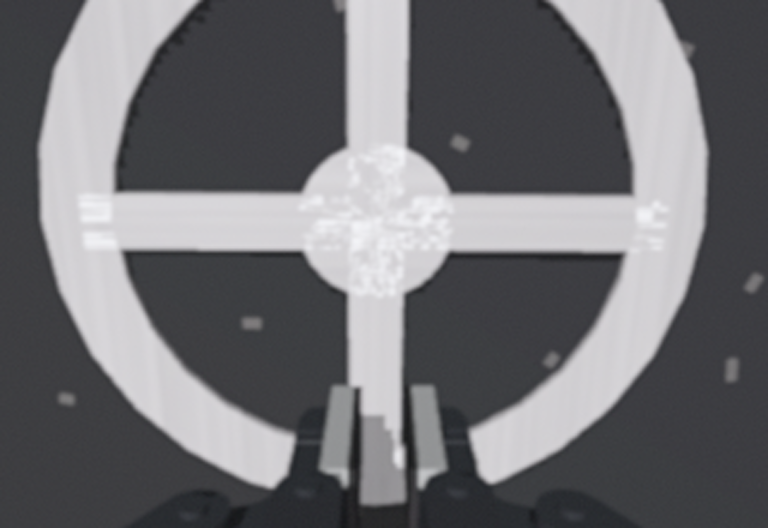

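```bash
python3 -m pendant '[0,0,0,0,24, 0,0,0,0,24, 0,0,-2,0,24, 0,0,0,0,24]' 25
python3 -m pendant '[0,0,0,0,18, 0,0,0,0,12, 0,0,0,0,12]' 25
```

```text
time: 3.52
tool_pos: [545.8, 318.5, 34.8]
tcp_rot: [178.9, -0.6, 91.3]
ft_force: [-0.1, -0.2, -0.2]
finger_gap: 23.9
time: 3.77
tool_pos: [545.7, 318.4, 34.6]
tcp_rot: [178.9, -0.6, 91.3]
ft_force: [-0.5, -0.7, 0.3]
finger_gap: 12.0
```

```bash
python3 -m pendant '[0,0,0,0,24, 0,0,-2,0,24, 0,0,0,0,18, 0,0,0,0,10, 0,0,0,0,10]' 25
```

```text
time: 4.18
tool_pos: [545.6, 318.4, 32.3]
tcp_rot: [178.9, -0.6, 91.3]
ft_force: [0.6, -0.0, 0.7]
finger_gap: 10.0
```

```bash
python3 - <<'E'
from h import *
s=viewer.snapshot("wrist"); crop(s,"w6",160,80,320,220,2.4)
x=sensors.sense();p=x['tool_pos']
for q in ([*p],[544.5,317,39],[544,359,39],[545.5,292,39],[545.5,274,39]): u=w2px(s,q);print(q,((u-[160,80])*2.4).round())
t=viewer.snapshot("scene");crop(t,"s6",365,155,150,125,5)
E
```

```text
[np.float64(545.6491771442808), np.float64(318.404720970545), np.float64(32.402532189710705)] [380. 367.]
[544.5, 317, 39] [376. 382.]
[544, 359, 39] [377. 230.]
[545.5, 292, 39] [378. 462.]
[545.5, 274, 39] [376. 516.]
```

View pics/w6.png

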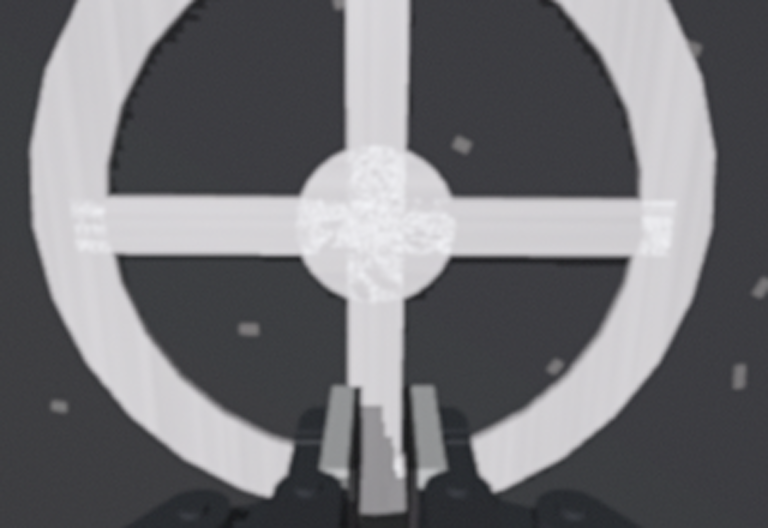

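View pics/s6.png

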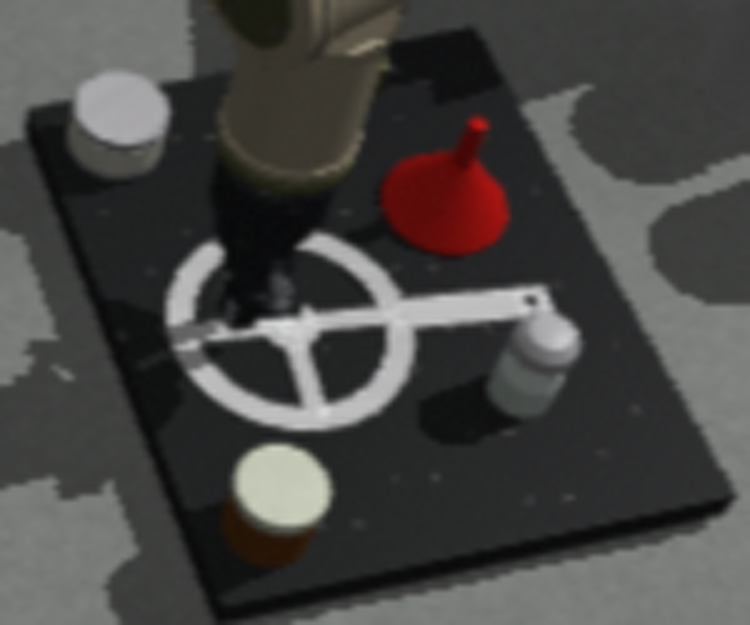

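```bash
python3 - <<'E'
from h import *
s=viewer.snapshot("wrist"); p=sensors.sense()['tool_pos']
for z in (32,36,40,44,48,52): print(z,((w2px(s,[545.6,p[1]+11,z])-[160,80])*2.4).round(),((w2px(s,[545.6,p[1]-11,z])-[160,80])*2.4).round())
R=s["view"][:3,:3];t=s["view"][:3,3];c=-R.T@t
def W(X,Y):
    u=160+X/2.4;v=80+Y/2.4;d=s["z_map"][int(round(v)),int(round(u))]
    return (R.T@(np.array([(u-s["cx"])/s["fx"]*d,(v-s["cy"])/s["fy"]*d,d])-t)).round(1)
for q in ((345,388),(345,395),(345,410),(335,450),(425,390),(425,420),(377,350),(375,230),(250,220),(240,360)): print(q,W(*q))
E
```

```text
32 [380. 329.] [378. 401.]
36 [380. 335.] [379. 408.]
40 [380. 340.] [379. 415.]
44 [381. 346.] [379. 422.]
48 [381. 353.] [379. 430.]
52 [381. 359.] [380. 438.]
(345, 388) [537.1 328.4  66.1]
(345, 395) [537.2 328.1  69. ]
(345, 410) [537.4 327.6  74.9]
(335, 450) [536.  328.   91.6]
(425, 390) [555.2 328.7  67.1]
(425, 420) [554.2 328.4  80.5]
(377, 350) [544.7 326.4  39.2]
(375, 230) [543.6 359.3  39.9]
(250, 220) [512.4 361.3  39.7]
(240, 360) [507.7 321.9  36.8]
```

```bash
python3 - <<'E'
from h import *
s=viewer.snapshot("scene")
crop(s,"s7",395,180,60,60,10)
R=s["view"][:3,:3];t=s["view"][:3,3]
v,u=np.mgrid[195:228,400:440];d=s["z_map"][v,u]
X=np.stack([(u-s["cx"])/s["fx"]*d,(v-s["cy"])/s["fy"]*d,d],-1)-t
W=X@R
m=(abs(W[...,0]-546)<40)&(abs(W[...,1]-318)<30)&(W[...,2]>42)&(W[...,2]<110)
for i in np.argwhere(m)[::4]: print(u[tuple(i)],v[tuple(i)],W[tuple(i)].round(0),s["frame"][v[tuple(i)],u[tuple(i)]])
x=sensors.sense();print(x['joint_pos'],x['tool_pos'])
w=viewer.snapshot("wrist");print(-w["view"][:3,:3].T@w["view"][:3,3], w["view"][:3,:3].round(3))
E
```

```text
408 202 [512. 304. 105.] [57 57 56]
410 208 [537. 305. 105.] [19 17 17]
410 211 [539. 307.  89.] [20 19 19]
411 212 [541. 311.  86.] [11 11 10]
403 213 [514. 297.  42.] [179 178 178]
416 213 [561. 319. 109.] [22 20 20]
409 214 [545. 304.  81.] [29 29 29]
413 214 [562. 309. 105.] [14 13 12]
410 215 [540. 311.  67.] [27 27 27]
414 215 [568. 311. 108.] [15 13 13]
412 216 [557. 311.  86.] [32 31 30]
412 217 [558. 311.  81.] [24 24 23]
412 218 [558. 312.  76.] [20 20 19]
412 219 [561. 312.  73.] [17 15 15]
416 219 [562. 326.  73.] [130 129 130]
411 220 [558. 311.  64.] [65 64 64]
415 220 [564. 322.  70.] [108 108 108]
[25.53457298 18.95946488 90.54818227  0.14368113 69.21629117 24.19580162] [545.73810104 318.46862251  32.51180085]
[541.37359593 396.94008626 203.81217239] [[ 1.     0.021  0.02 ]
 [ 0.014 -0.952  0.305]
 [ 0.025 -0.305 -0.952]]
```

View pics/s7.png

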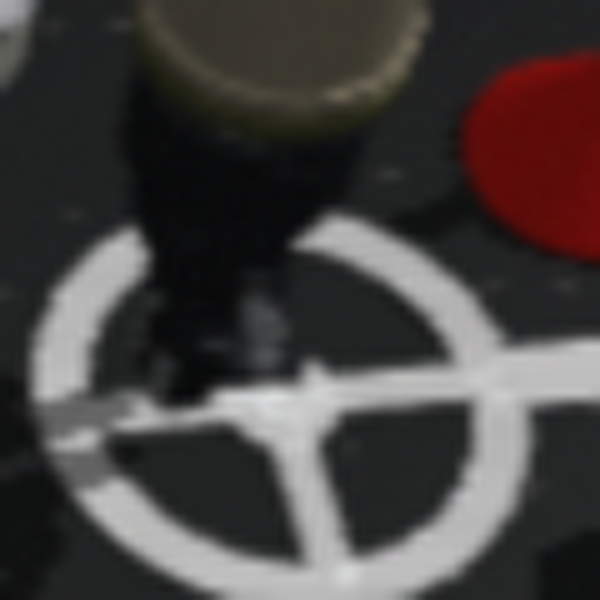

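```bash
python3 -m pendant '[-0.5,0,-6,0,26, -0.5,0,-6,0,26, 0,0,0,0,26]' 25; cat > tip.py <<'E'
from h import *
import sys
s=viewer.snapshot("wrist"); crop(s,sys.argv[1],160,80,320,220,2.4)
R=s["view"][:3,:3];t=s["view"][:3,3]
v,u=np.mgrid[200:280,260:390];d=s["z_map"][v,u]
W=(np.stack([(u-s["cx"])/s["fx"]*d,(v-s["cy"])/s["fy"]*d,d],-1)-t)@R
x=sensors.sense();p=x['tool_pos'];print(p.round(1),x['tcp_rot'].round(1),x['ft_force'].round(1),x['finger_gap'].round(1))
m=(abs(W[...,1]-p[1]-10)<5)&(abs(W[...,0]-p[0])<60)&(W[...,2]>43)&(d>0)
q=W[m];
for a in (q[:,0]<p[0],q[:,0]>p[0]):
  if a.any():
    r=q[a];print("tip lowest",r[np.argsort(r[:,2])[:6]].round(1).tolist(), 'inner x',r[np.argmin(abs(r[:,0]-p[0]))].round(1))
E
python3 tip.py w7
```

```text
time: 4.68
tool_pos: [545.0, 318.6, 19.9]
tcp_rot: [178.8, -0.7, 91.3]
ft_force: [-1.0, 0.3, -1.5]
finger_gap: 25.8Traceback (most recent call last):
  File "tip.py", line 7, in <module>
    x=sensors.sense();p=x['tool_pos'];print(p.round(1),x['tcp_rot'].round(1),x['ft_force'].round(1),x['finger_gap'].round(1))
                                                                                                    ^^^^^^^^^^^^^^^^^^^^^
AttributeError: 'float' object has no attribute 'round'
```

View pics/w7.png

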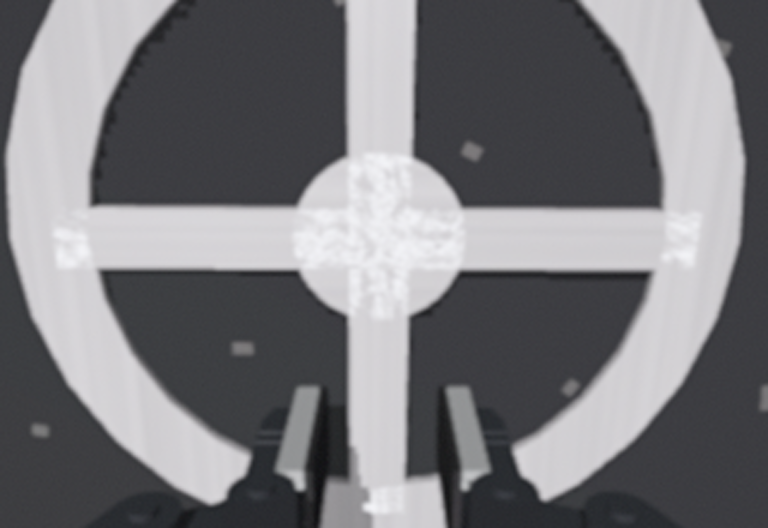

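```bash
sed -i "s/x\['finger_gap'\].round(1)/round(x['finger_gap'],1)/" tip.py; python3 tip.py w8
```

```text
[545.4 318.8  20.8] [178.8  -0.7  91.3] [-0.8  0.3  0.1] 26.0
tip lowest [[530.4, 327.7, 51.2], [529.3, 327.7, 51.2], [526.0, 327.6, 51.3], [527.1, 327.7, 51.3], [531.0, 327.7, 51.3], [532.1, 327.8, 51.5]] inner x [532.2 325.8  53.6]
tip lowest [[558.8, 328.1, 51.6], [564.4, 328.2, 51.6], [559.8, 328.3, 51.9], [563.2, 328.4, 52.0], [563.7, 328.4, 52.0], [560.9, 328.4, 52.1]] inner x [557.3 328.9  82.3]
```

```bash
python3 -m pendant '[-0.4,-1,-5,0,26, -0.4,0,-4.5,0,26, 0,0,0,0,26]' 25;python3 tip.py w9
```

```text
time: 5.03
tool_pos: [544.9, 317.9, 10.7]
tcp_rot: [178.8, -0.7, 91.3]
ft_force: [-0.4, 0.1, -0.5]
finger_gap: 25.6
[544.9 317.9  11. ] [178.8  -0.7  91.3] [ 0.9 -0.2 -0.5] 25.9
tip lowest [[526.4, 327.5, 43.0], [531.9, 324.5, 43.0], [530.2, 327.5, 43.1], [528.6, 326.9, 43.1], [531.9, 325.2, 43.2], [530.3, 327.1, 43.4]] inner x [532.  324.   44.5]
tip lowest [[558.4, 327.8, 43.0], [557.8, 327.9, 43.4], [557.9, 324.3, 43.5], [557.8, 326.8, 43.6], [563.8, 328.2, 43.7], [559.9, 328.1, 43.7]] inner x [557.  326.7  77.1]
```

View pics/w9.png

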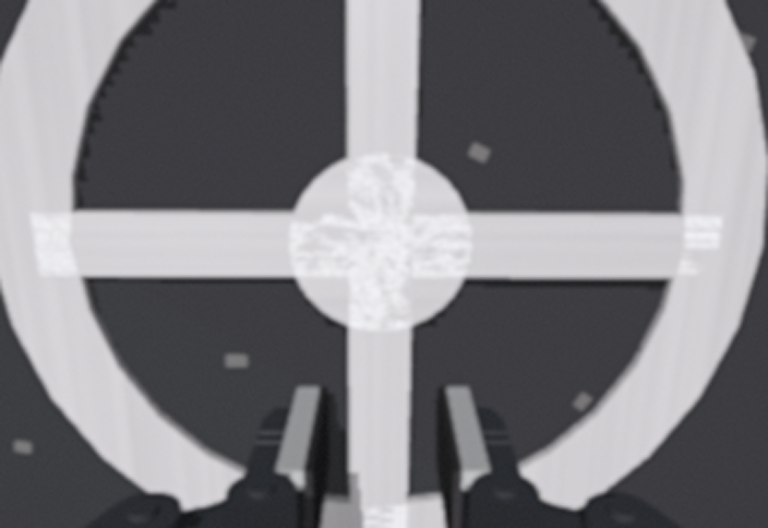

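```bash
python3 -m pendant '[-0.2,0,-3.2,0,26, 0,0,0,0,26, 0,0,0,0,18, 0,0,0,0,11, 0,0,0,0,11]' 25;python3 tip.py w10
```

```text
time: 5.5
tool_pos: [546.7, 318.8, 10.3]
tcp_rot: [178.5, -0.8, 91.3]
ft_force: [-0.6, 0.5, 0.9]
finger_gap: 12.7
[546.6 318.8  10.3] [178.5  -0.8  91.3] [ 0.3 -0.7  1.2] 12.1
tip lowest [[539.0, 328.2, 43.3], [537.9, 328.2, 43.3], [540.1, 328.2, 43.3], [536.8, 328.3, 43.5], [534.1, 328.3, 43.6], [535.7, 328.3, 43.7]] inner x [540.2 324.1  47.1]
tip lowest [[553.9, 328.8, 43.0], [553.3, 328.8, 43.2], [555.0, 328.3, 43.2], [558.3, 328.3, 43.2], [552.7, 328.9, 43.4], [552.7, 328.4, 43.5]] inner x [551.8 328.   71.2]
```

View pics/w10.png

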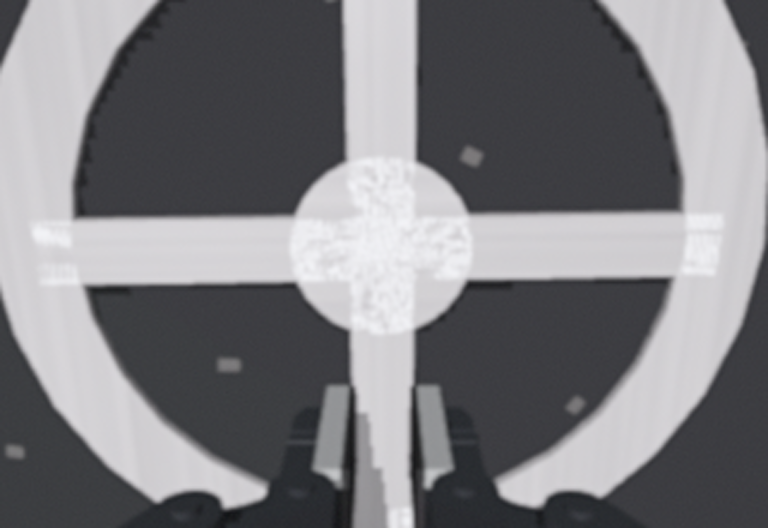

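```bash
python3 -m pendant '[0,0,0,0,26, 0,0,0,0,26, -1,-0.5,-2,0,26, 0,0,0,0,26]' 25; sed -i 's/>43)/>40.5)/' tip.py; python3 tip.py w11
```

```text
time: 5.88
tool_pos: [546.8, 318.9, 9.7]
tcp_rot: [178.4, -0.9, 91.3]
ft_force: [-0.1, 0.2, 0.0]
finger_gap: 25.9
[546.9 318.9   9.6] [178.4  -0.9  91.3] [0.3 0.  0.8] 25.8
tip lowest [[540.7, 333.3, 40.5], [540.2, 326.0, 40.5], [528.0, 327.7, 40.5], [543.0, 330.9, 40.6], [545.1, 333.3, 40.6], [541.3, 332.7, 40.6]] inner x [546.4 324.3  40.7]
tip lowest [[548.6, 327.3, 40.5], [549.2, 324.8, 40.5], [547.5, 324.8, 40.5], [550.3, 324.9, 40.6], [549.0, 331.6, 40.6], [547.4, 330.4, 40.7]] inner x [547.4 330.4  40.7]
```

View pics/w11.png

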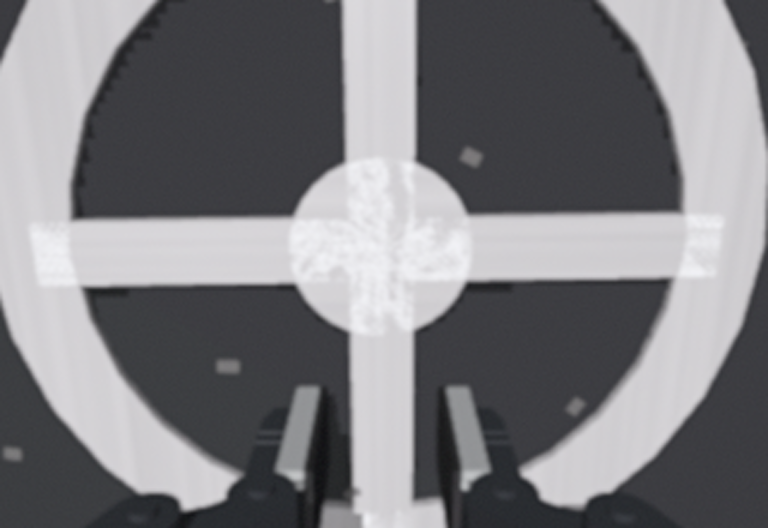

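```bash
python3 -c "
from bench import sensors;x=sensors.sense();print(x)"; python3 -m pendant '[-1.5,0,-2,0,26]' 25; python3 -c "
from bench import sensors;x=sensors.sense();print(x['joint_efforts'],x['ft_force'],x['wrist_torque'],x['tool_pos'],x['joint_pos'])"
python3 - <<'E'
from h import *
s=viewer.snapshot("scene"); cv2.imwrite("pics/s8.png",cv2.resize(s["frame"][60:280,330:530],None,fx=3,fy=2.7,interpolation=cv2.INTER_CUBIC))
E
```

```text
{'time': 5.9333, 'joint_pos': array([25.52555158, 20.24946491, 91.59040023,  0.15281404, 66.34485256,
       24.17866487]), 'qd': array([-0.06642553,  0.3205423 ,  0.37832525,  0.07162067, -0.12335212,
       -0.04911035]), 'joint_efforts': array([ 2.28667626e-02, -6.24717665e+01, -4.41491139e+01,  9.57113109e-03,
       -7.76527589e-02, -2.04907607e-03]), 'tool_pos': array([546.87006617, 318.94205941,   9.63426241]), 'tcp_rot': array([178.40201902,  -0.87278993,  91.29996262]), 'ft_force': array([0.27453648, 0.04981671, 0.7644907 ]), 'wrist_torque': array([-0.00525453,  0.00259467, -0.00786246]), 'finger_gap': 25.786880009638267}
time: 6.02
tool_pos: [546.9, 319.0, 9.2]
tcp_rot: [178.2, -0.9, 91.3]
ft_force: [-1.6, -5.6, 19.5]
finger_gap: 26.0
[ 2.90823407e+00 -5.15747309e+01 -3.74857807e+01  1.74626157e+00
 -1.38830177e+00  4.63841739e-02] [-1.57621243 -5.59348083 19.4653989 ] [-1.00564634  0.48176247  0.08856587] [546.85455813 319.03470529   9.20197033] [25.56387962 20.1491541  91.77117981  0.10003289 66.11263411 24.23652065]
```

View pics/s8.png

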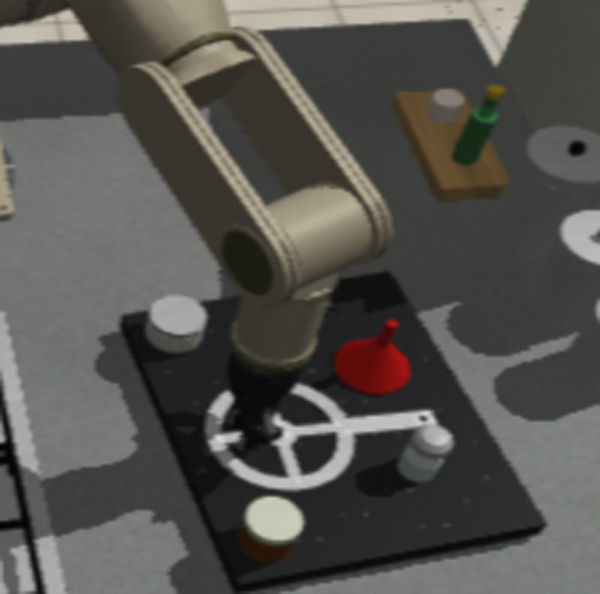

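```bash
python3 -m pendant '[-1,0,-1,0,20, -0.5,0,-0.5,0,13, 0,0,-0.5,0,13]' 25;  python3 tip.py w12; python3 - <<'E'
from h import *
s=viewer.snapshot("wrist"); crop(s,"w12b",270,190,100,90,8)
E
```

```text
time: 6.32
tool_pos: [545.8, 319.4, 9.7]
tcp_rot: [178.2, -0.9, 91.3]
ft_force: [-1.5, -2.3, 6.1]
finger_gap: 13.5
[545.8 319.4   9.7] [178.2  -0.9  91.3] [-3.  -1.7  7. ] 13.2
tip lowest [[539.1, 327.7, 40.5], [541.3, 331.3, 40.5], [540.1, 334.4, 40.5], [538.0, 328.3, 40.5], [542.4, 330.8, 40.5], [542.4, 327.1, 40.6]] inner x [545.2 328.7  41.4]
tip lowest [[547.5, 327.1, 40.5], [546.9, 327.1, 40.5], [546.3, 328.3, 40.5], [551.8, 332.6, 40.6], [549.5, 333.2, 40.6], [552.4, 330.2, 40.6]] inner x [546.2 332.9  41.1]
```

View pics/w12b.png

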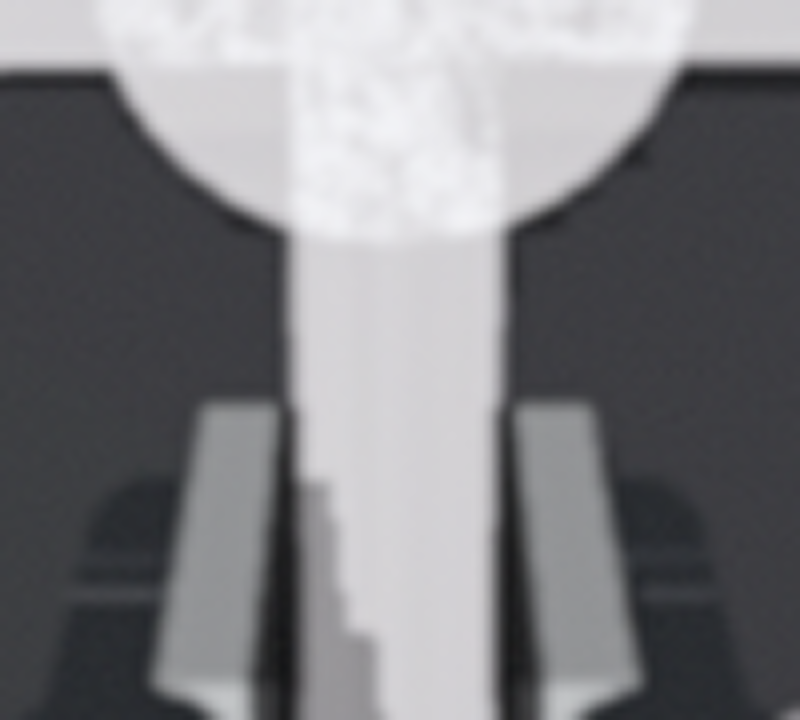

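```bash
python3 -m pendant '[0,0,0,0,5, 0,0,0,0,5, 0,0,0,0,5]' 30;  python3 -m pendant '[0,-4,0,0,5, 0,-4,0,0,5, 0,-4,0,0,5]'; python3 tip.py w13|head -1
```

```text
time: 6.67
tool_pos: [545.7, 319.4, 9.8]
tcp_rot: [178.2, -0.9, 91.3]
ft_force: [-1.2, -0.2, 3.9]
finger_gap: 12.2
time: 6.92
tool_pos: [545.9, 308.3, 9.8]
tcp_rot: [178.1, -1.0, 91.4]
ft_force: [-0.1, 2.0, 2.6]
finger_gap: 12.2
[545.9 307.5   9.8] [178.1  -1.   91.3] [1.1 1.3 1.8] 12.4
```

View pics/w13.png

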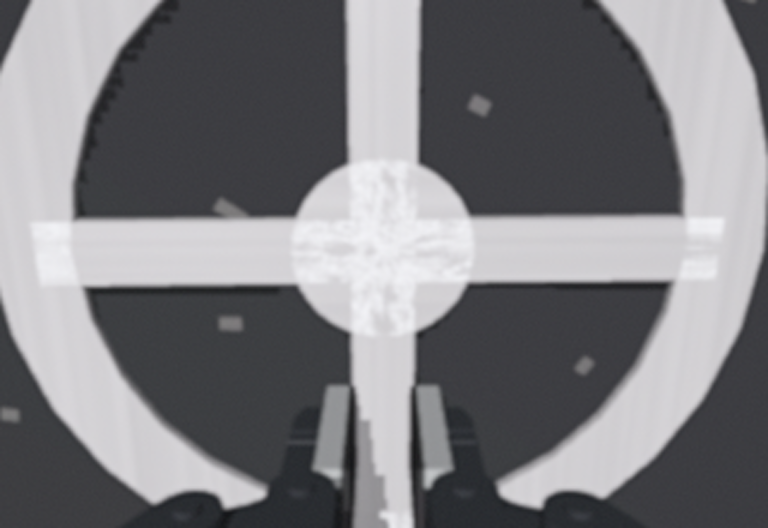

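```bash
python3 -m pendant '[0,-8,0,0,5, 0,-8,0,0,5, 0,-8,0,0,5, 0,-8,0,0,5, 0,-8,0,0,5, 0,-4,0,0,5]'; python3 tip.py w14|head -1
```

```text
time: 7.47
tool_pos: [545.9, 258.9, 9.8]
tcp_rot: [178.1, -1.0, 91.3]
ft_force: [0.2, 2.9, 1.7]
finger_gap: 12.2
[545.9 258.4   9.8] [178.1  -1.   91.3] [ 0.3 -2.8  3.9] 12.0
```

View pics/w14.png

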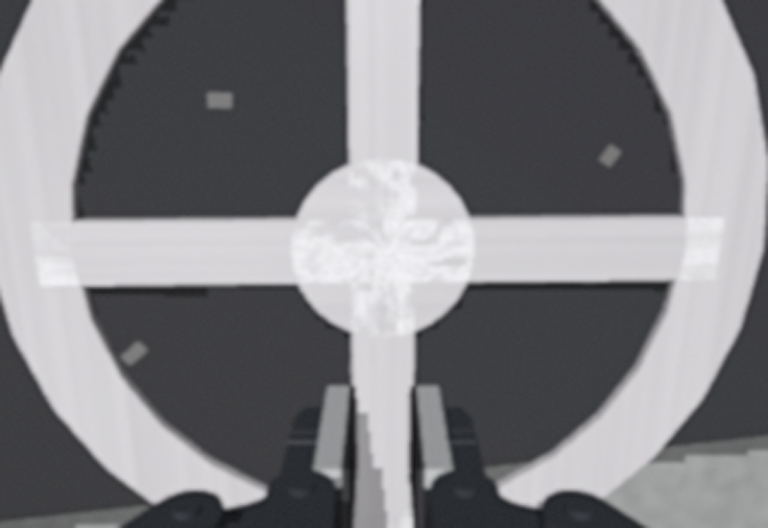

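```bash
python3 -m pendant '[0,-8,0,0,5, 0,-8,0,0,5, 0,-8,0,0,5, 0,-8,0,0,5, 0,-8,0,0,5, 0,-8,0,0,5, 0,-6,0,0,5, 0,0,0,0,5]'; python3 tip.py w15|head -1; python3 - <<'E'
from h import *
s=viewer.snapshot("top"); crop(s,"t15",130,120,130,148,4)
s=viewer.snapshot("scene"); crop(s,"s15",330,140,190,140,4)
E
```

```text
time: 8.18
tool_pos: [545.2, 197.3, 9.0]
tcp_rot: [178.2, -1.0, 91.3]
ft_force: [0.6, 0.6, 1.9]
finger_gap: 12.3
[545.2 197.6   9.1] [178.2  -1.   91.3] [ 0.6 -1.2  1.8] 12.0
```

View pics/w15.png

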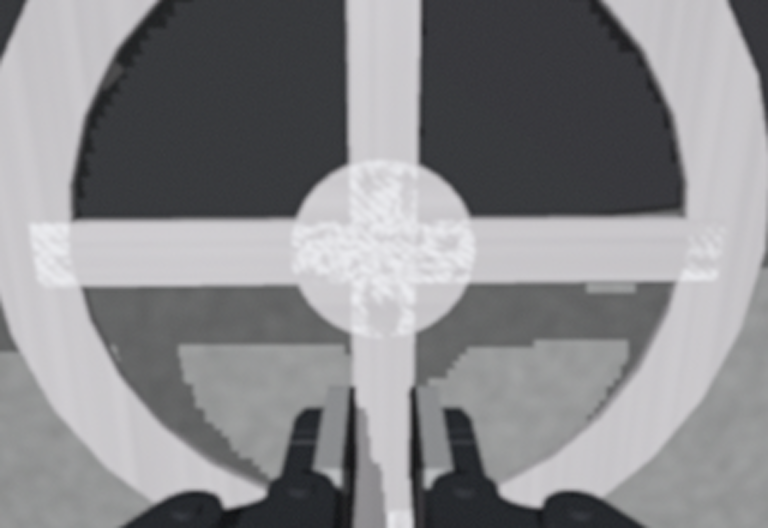

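View pics/t15.png

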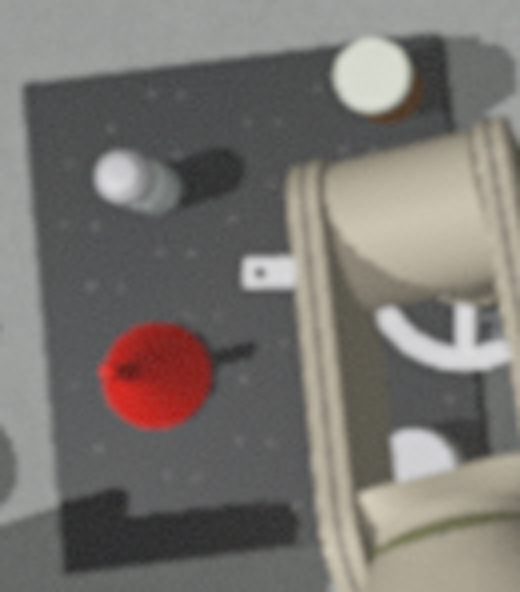

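View pics/s15.png

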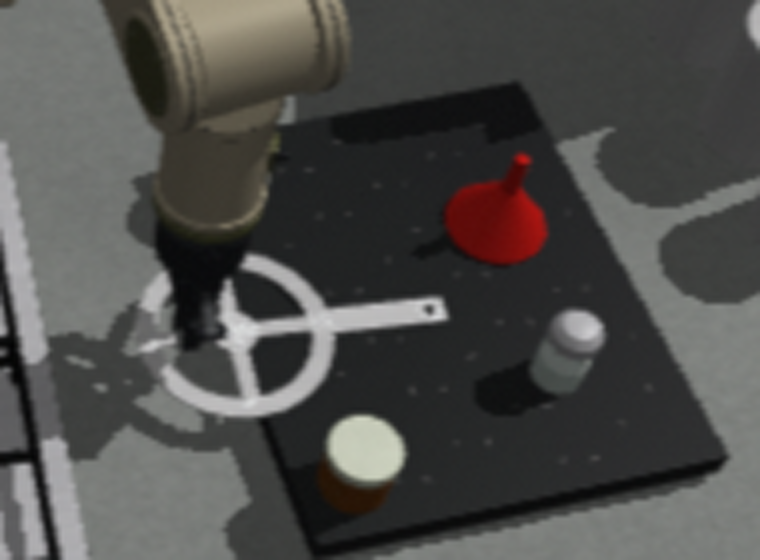

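```bash
python3 -m pendant '[0,3,0,0,5, 0,3,0,0,5, 0,0,0,0,5, 0,0,0,0,16, 0,0,0,0,26, 0,0,0,0,26, 0,0,0,0,26]'; python3 tip.py w16|head -1
```

```text
time: 8.92
tool_pos: [544.2, 206.5, 8.2]
tcp_rot: [178.3, -0.9, 91.4]
ft_force: [0.3, -0.0, -0.2]
finger_gap: 26.1
[544.2 206.5   8.2] [178.3  -0.9  91.4] [-0.2  1.  -0.5] 26.2
```

View pics/w16.png

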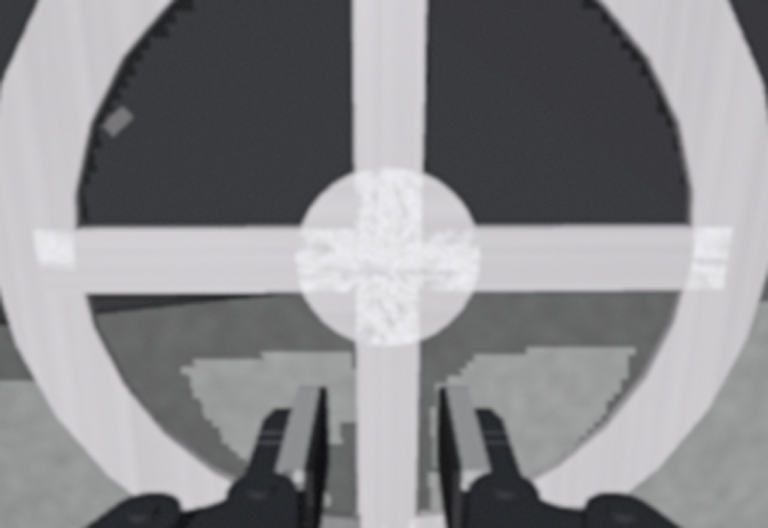

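```bash
python3 - <<'E'
from h import *
s=viewer.snapshot("wrist"); print(px2w(s,160+388/2.4,80+258/2.4,39))
E
python3 -m pendant '[0.5,0,-4,0,26, 0.3,-0.5,-4,0,26, 0,-0.5,-4,0,26, 0,0,-2,0,26, 0,0,0,0,26]'; python3 tip.py w17|head -1
```

```text
[544.28935245 246.31208795  39.        ]
time: 9.43
tool_pos: [544.9, 205.1, -7.6]
tcp_rot: [178.3, -0.9, 91.4]
ft_force: [0.4, -0.6, 0.1]
finger_gap: 25.8
[544.8 205.1  -7.5] [178.3  -0.9  91.4] [-0.4 -0.6 -0.9] 25.5
```

View pics/w17.png

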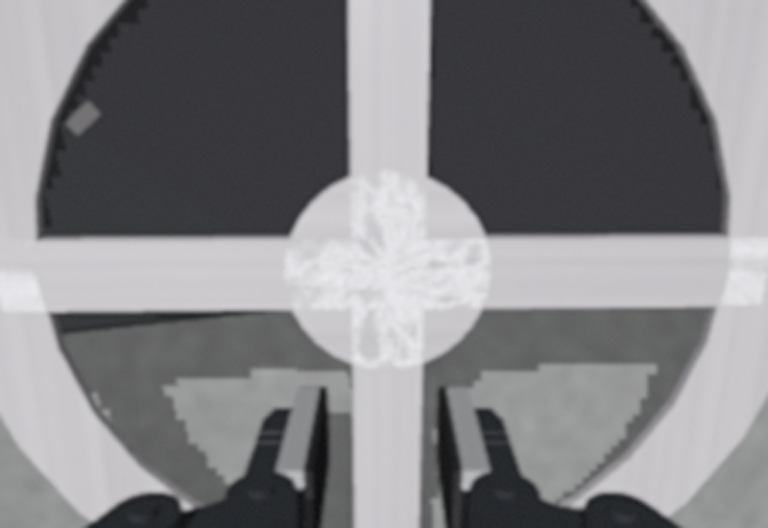

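```bash
python3 -m pendant '[0,-0.5,4,0,26, 0,0,0,0,14, 0,0,0,0,5, 0,0,0,0,5, 0,0,0,0,5]' 110; python3 tip.py w18|head -1; python3 -m pendant '[0,0,4,0,5, 0,0,6,0,5, 0,0,10,0,5, 0,0,15,0,5, 0,0,10,0,5, 0,0,0,0,5]'; python3 tip.py w19|head -1;  python3 - <<'E'
from h import *
s=viewer.snapshot("scene"); crop(s,"s19",330,120,190,150,4)
E
```

```text
time: 9.9
tool_pos: [545.1, 204.5, -2.6]
tcp_rot: [178.3, -0.9, 91.4]
ft_force: [0.3, -0.0, -1.0]
finger_gap: 9.5
[545.1 204.5  -2.6] [178.3  -0.9  91.4] [0.  0.2 0.5] 9.6
time: 10.45
tool_pos: [544.1, 204.3, 45.9]
tcp_rot: [178.4, -0.9, 91.4]
ft_force: [0.9, -0.5, -1.1]
finger_gap: 10.1
[544.  204.2  45.2] [178.4  -0.9  91.4] [ 0.8  0.1 -0.1] 9.7
```

View pics/w19.png

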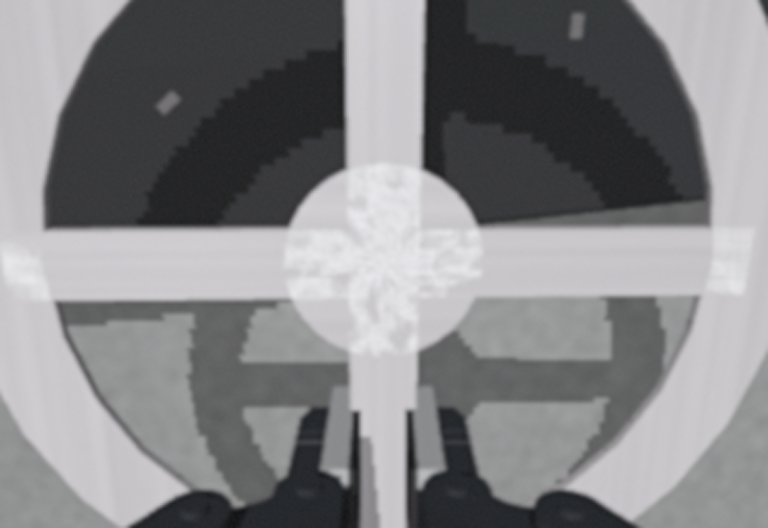

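View pics/s19.png

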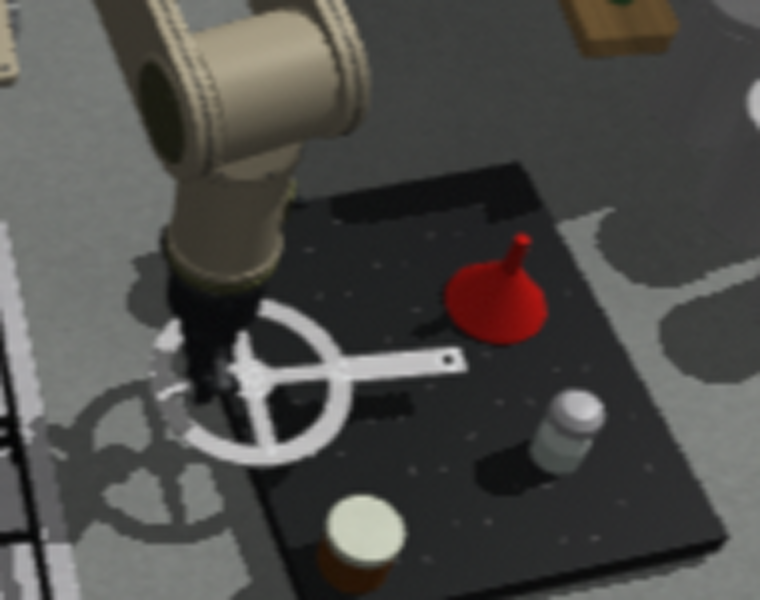

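```bash
cat > ring.py <<'E'
from h import *
import sys
s=viewer.snapshot("wrist")
if len(sys.argv)>1: cv2.imwrite("pics/"+sys.argv[1]+".png",s["frame"])
R=s["view"][:3,:3];t=s["view"][:3,3]
v,u=np.mgrid[0:400,0:640];d=s["z_map"]
W=(np.stack([(u-s["cx"])/s["fx"]*d,(v-s["cy"])/s["fy"]*d,d],-1)-t)@R
x=sensors.sense();p=x['tool_pos']
g=s["frame"].min(2)>150
z0=float(sys.argv[2]) if len(sys.argv)>2 else p[2]+43.5
m=(d>0)&g&(abs(W[...,2]-z0)<18)&(np.hypot(W[...,0]-p[0],W[...,1]-p[1])<200)
q=W[m]
for _ in range(5):
    A=np.c_[q[:,:2]-p[:2],np.ones(len(q))];c=np.linalg.lstsq(A,q[:,2],rcond=None)[0];r=q[:,2]-A@c;q=q[abs(r)<max(2.5*r.std(),1)]
print(len(q),"slopes deg",np.degrees(c[:2]).round(2),"z at tcp",c[2].round(1),"tcp",p.round(1),x['tcp_rot'].round(1),'F',x['ft_force'].round(1),round(x['finger_gap'],1))
np.save("q.npy",q)
E
python3 ring.py w20; cat > /dev/null
```

```text
45919 slopes deg [-0.66 -0.85] z at tcp 86.9 tcp [542.5 203.8  42.9] [178.6  -0.8  91.4] F [-0.1  0.5 -1.5] 9.2
```

View pics/w20.png

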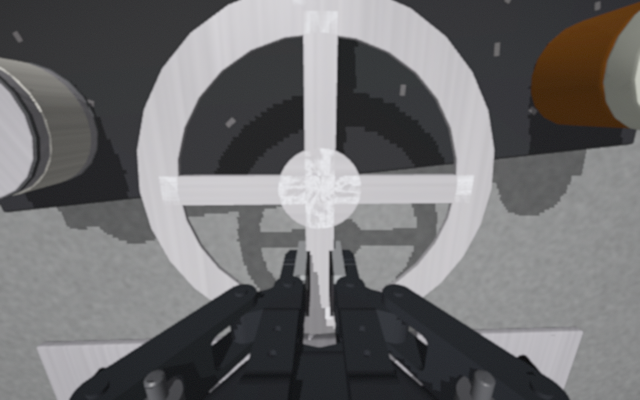

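```bash
python3 - <<'E'
from h import *
s=viewer.snapshot("wrist");p=sensors.sense()['tool_pos']
c=px2w(s,320,188,86.3);f=px2w(s,321,20,85);print(p,c,c-p,np.degrees(np.arctan2(*(f-c)[1::-1])))
t=np.array([654.5,-60.6])-(c-p)[:2];print(t,t-p[:2])
E
```

```text
[541.97015208 203.6762712   42.28250767] [541.4742654  246.78889585  86.3       ] [-0.49588668 43.11262465 44.01749233] 91.01078146993841
[ 654.99588668 -103.71262465] [ 113.0257346  -307.38889585]
```

```bash
python3 -m pendant '[6,-16,5,0,5, 11,-30,5,0,5, 12,-32,4,0,5, 12,-32,2,0,5, 12,-32,1,0.006,5, 12,-32,0,0.006,5, 12,-32,0,0.006,5, 12,-32,0,0,5, 11,-30,0,0,5, 7,-18,0,0,5, 3,-8,0,0,5, 0,0,0,0,5]'; python3 ring.py w21; python3 - <<'E'
from h import *
s=viewer.snapshot("top"); crop(s,"t21",285,105,180,160,4)
E
```

```text
time: 11.65
tool_pos: [645.1, -103.2, 46.5]
tcp_rot: [179.7, -0.9, 92.7]
ft_force: [0.7, 0.3, -1.4]
finger_gap: 9.4
44753 slopes deg [-1.89 -0.87] z at tcp 89.4 tcp [ 644.5 -102.1   46.2] [179.7  -1.   92.8] F [-1.   0.1 -1.4] 9.6
```

View pics/w21.png

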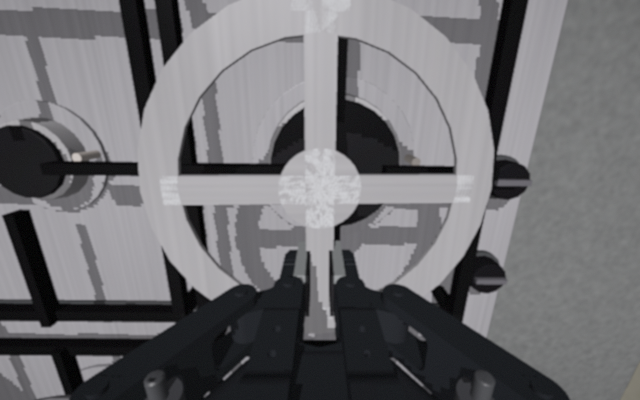

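View pics/t21.png

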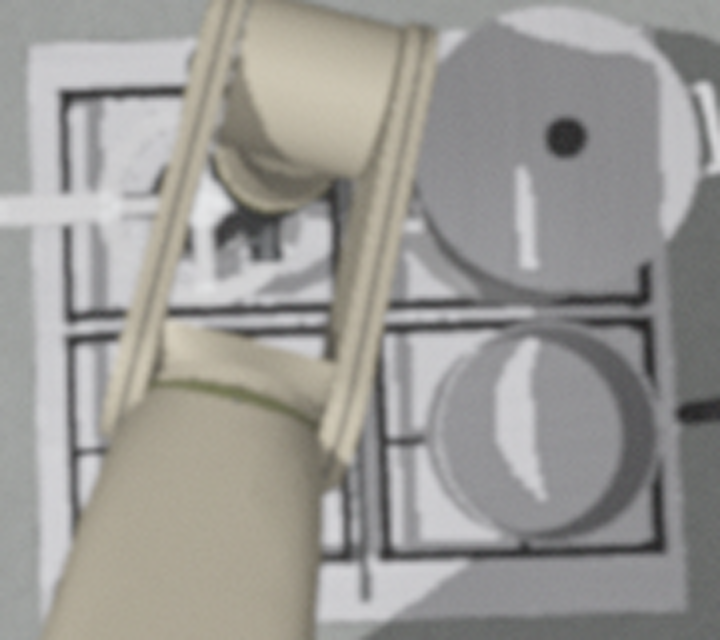

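```bash
cat > ctr.py <<'E'
from h import *
import sys
u,v,z,tx,ty=map(float,sys.argv[1:6])
s=viewer.snapshot("wrist");p=sensors.sense()['tool_pos'];c=px2w(s,u,v,z)
print('tcp',p.round(1),'centre',c.round(1),'rel',(c-p).round(1),'shift',(np.array([tx,ty])-c[:2]).round(1))
if len(sys.argv)>6: f=px2w(s,float(sys.argv[6]),float(sys.argv[7]),z);print('dir',np.degrees(np.arctan2(*(f-c)[1::-1])))
E
python3 ctr.py 320 188 88.5 654.5 -60.6 321 20
python3 - <<'E'
from h import *
s=viewer.snapshot("wrist")
for q in ([654.5,-60.6,32],[654.5,-16.6,32],[698.5,-60.6,32],[610.5,-60.6,32],[445,-68,32]): print(w2px(s,q))
E
```

```text
tcp [ 644.5 -100.    46.7] centre [643.2 -58.3  88.5] rel [-1.3 41.7 41.8] shift [11.3 -2.3]
dir 92.48824557947847
[335.55913314 171.4411294 ]
[340.20365166 103.28823108]
[399.63351355 174.48540441]
[270.89317853 168.36874776]
[ 25.18046336 167.50614743]
```

```bash
python3 -m pendant '[6,-1,-6,-0.004,5, 5,-1,-8,-0.004,5, 0,0,-8,0,5, 0,0,-4,0,5, 0,0,0,0,5]'; python3 ring.py w22;
```

```text
time: 12.27
tool_pos: [656.6, -95.9, 18.5]
tcp_rot: [179.7, -1.0, 92.8]
ft_force: [0.1, 0.2, -1.2]
finger_gap: 9.4
45559 slopes deg [-1.88 -0.8 ] z at tcp 61.5 tcp [656.4 -95.8  18.7] [179.7  -1.   92.8] F [ 0.2  0.3 -1.8] 9.5
```

View pics/w22.png

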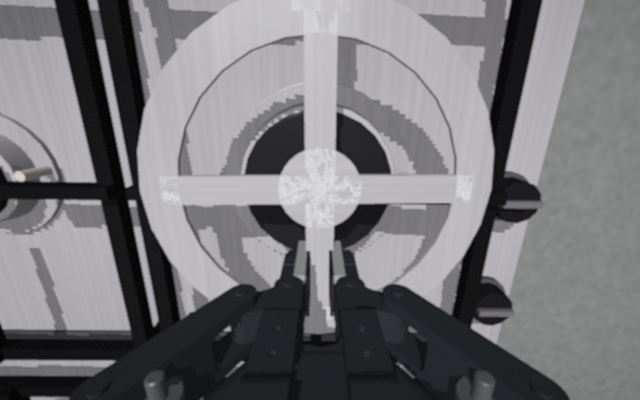

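```bash
python3 -m pendant '[0,-4,-1,0,5, 0,-3,-2,0,5, 0,0,-2,0,5, 0,0,0,0,5]'; python3 ring.py w23;python3 ctr.py 320 188 57 654.5 -60.6 321 20
```

```text
time: 12.65
tool_pos: [656.4, -103.5, 13.4]
tcp_rot: [179.7, -1.0, 92.8]
ft_force: [-0.0, -0.3, -1.5]
finger_gap: 10.0
45839 slopes deg [-1.63 -0.66] z at tcp 56.3 tcp [ 656.5 -103.6   13.7] [179.7  -1.   92.8] F [-0.1 -0.6 -1.1] 9.4
tcp [ 656.6 -103.5   13.9] centre [655.2 -60.8  57. ] rel [-1.4 42.7 43.1] shift [-0.7  0.2]
dir 92.47020097706545
```

View pics/w23.png

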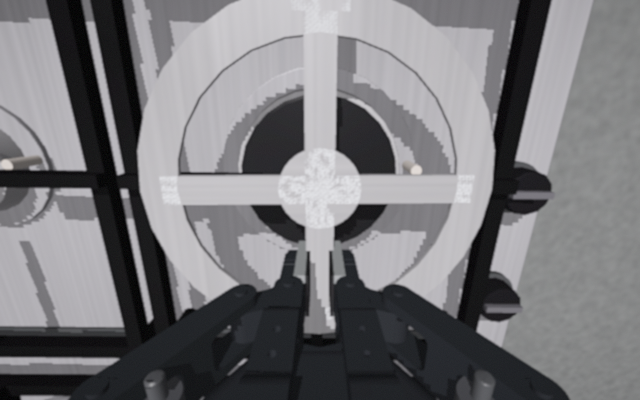

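```bash
python3 -m pendant '[0,0,-2,0,5, 0,0,-1.2,0,5]'; python3 -m pendant '[0,0,-1,0,5]';python3 -m pendant '[0,0,-1,0,5]'
```

```text
time: 12.92
tool_pos: [657.3, -103.8, 11.5]
tcp_rot: [179.6, -1.0, 92.8]
ft_force: [-0.6, 0.3, -0.1]
finger_gap: 9.7
time: 13.0
tool_pos: [657.4, -103.8, 10.8]
tcp_rot: [179.5, -1.0, 92.8]
ft_force: [-3.7, -0.2, 12.4]
finger_gap: 9.4
time: 13.08
tool_pos: [657.6, -103.9, 10.7]
tcp_rot: [179.5, -1.0, 92.8]
ft_force: [-7.0, 1.3, 11.4]
finger_gap: 9.5
```

```bash
python3 -m pendant '[0,0,0.5,0,16, 0,0,0,0,26, 0,0,0,0,26, 0,0,0,0,26]' 40; python3 -m pendant '[0,0,8,0,26, 0,0,12,0,26, 0,0,20,0,26, 0,10,25,0,30, 0,20,20,0,40]';python3 ring.py w24 53; python3 - <<'E'
from h import *
s=viewer.snapshot("scene"); crop(s,"s24",170,150,190,150,4)
E
```

```text
time: 13.42
tool_pos: [658.4, -103.8, 12.0]
tcp_rot: [179.4, -1.0, 92.8]
ft_force: [-0.4, -0.7, 0.3]
finger_gap: 26.1
time: 13.83
tool_pos: [653.2, -75.6, 95.8]
tcp_rot: [-180.0, -1.1, 92.6]
ft_force: [0.2, 0.9, -0.3]
finger_gap: 39.6
19896 slopes deg [0.   0.01] z at tcp 53.7 tcp [656.  -71.3 101.2] [179.7  -1.1  92.8] F [2.5 2.1 2.9] 40.1
```

View pics/w24.png

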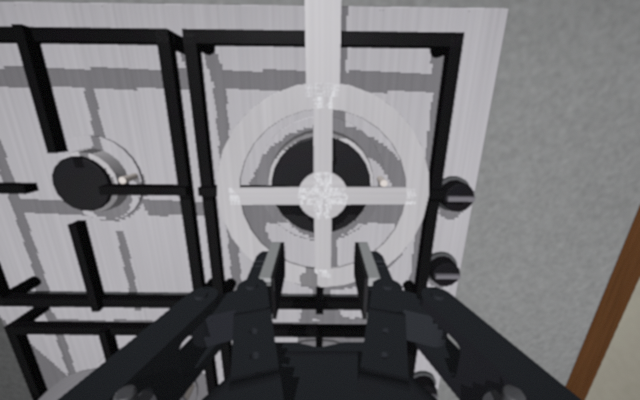

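View pics/s24.png

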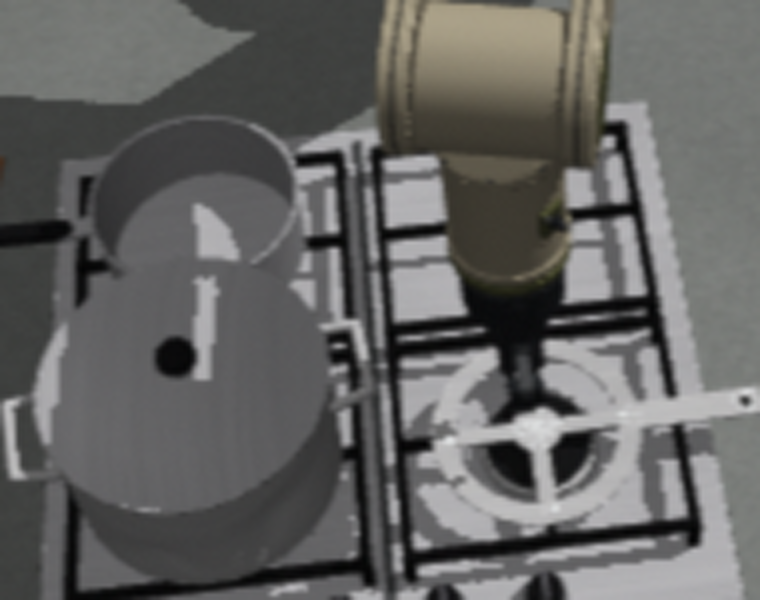

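```bash
python3 ctr.py 323 194 53 654.5 -60.6 323 20; python3 - <<'E'
from h import *
s=viewer.snapshot("wrist");p=sensors.sense()['tool_pos']
c=px2w(s,323,194,53);f=px2w(s,323,20,53);d=(f-c)/np.linalg.norm(f-c);g=c+150*d;print(g,g-p)
w=np.load("q.npy");print(len(w))
# small burner check
for q in ([445.1,-68.2,32],[654.5,-60.6,32]): print(w2px(s,q))
E
```

```text
tcp [655.3 -73.3  97.5] centre [659.9 -58.7  53. ] rel [  4.6  14.6 -44.5] shift [-5.4 -1.9]
dir 92.99147518626405
[650.77221905  90.81064208  53.        ] [ -3.27603855 164.66347467 -42.3310436 ]
19896
[ 79.31050685 186.44532146]
[317.84305436 188.8827452 ]
```

```bash
python3 -m pendant '[0,15,0,0,46, -1,30,0,0,46, -1,35,0,0,46, -1,35,0,0,46, -1,28,-5,0,46, 0,16,-10,0,46, 0,5,-10,0,46, 0,0,-8,0,46, 0,0,0,0,46]'; python3 ring.py w25 53;  python3 - <<'E'
from h import *
s=viewer.snapshot("wrist");cv2.imwrite("pics/w26.png",s["frame"]);print(sensors.sense()['tool_pos'],w2px(s,[650.8,90.8,53]),w2px(s,[651.5,126,53]))
E
```

```text
time: 14.78
tool_pos: [642.3, 94.4, 51.8]
tcp_rot: [-179.3, -1.0, 92.4]
ft_force: [-0.3, -0.4, -0.5]
finger_gap: 45.7
4281 slopes deg [0.03 0.02] z at tcp 53.8 tcp [642.4  94.1  52.3] [-179.3   -1.    92.4] F [-0.9 -0.9 -1. ] 45.8
[643.28496634  93.59330244  53.55115775] [330.43265972 238.11027245] [334.46257269 187.73824558]
```

View pics/w26.png

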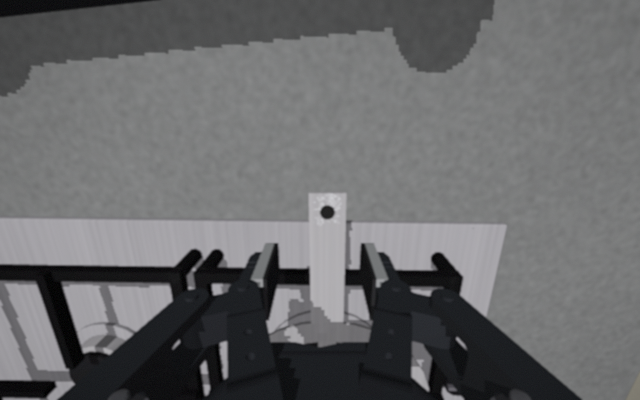

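```bash
python3 - <<'E'
from h import *
s=viewer.snapshot("wrist");p=sensors.sense()['tool_pos'];e=px2w(s,328,193,53);b=px2w(s,326,290,53);print(p,e,b,np.degrees(np.arctan2(*(e-b)[1::-1])))
E
```

```text
[644.11607606  93.399338    54.60445365] [648.49969754 121.53246065  53.        ] [650.67619282  48.54126859  53.        ] 91.70797393222047
```

```bash
python3 -m pendant '[3,-3,-10,-0.005,46, 2.5,-3,-10,0,46, 0,0,-8,0,46, 0,0,-5,0,46, 0,0,0,0,46]'; python3 - <<'E'
from h import *
s=viewer.snapshot("wrist");cv2.imwrite("pics/w27.png",s["frame"]);p=sensors.sense();print(p['tool_pos'],p['ft_force'],w2px(s,[649.5,87,53]))
E
```

```text
time: 15.35
tool_pos: [652.7, 82.0, 20.6]
tcp_rot: [-179.7, -1.0, 91.7]
ft_force: [-0.2, -0.5, -0.1]
finger_gap: 45.8
[652.69056696  82.0279826   20.9017367 ] [-0.4578986  -0.71252438 -0.51887482] [312.14517793 248.40632767]
```

View pics/w27.png

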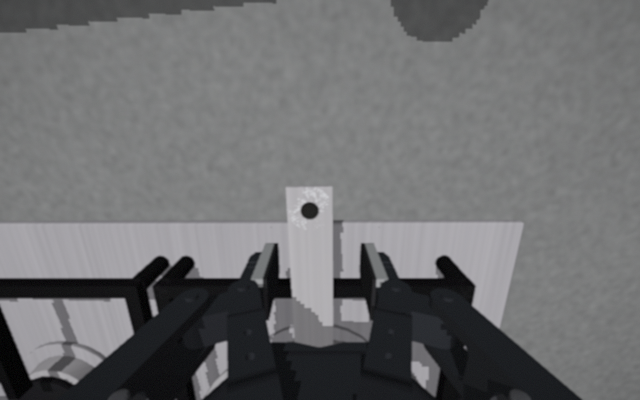

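```bash
python3 -m pendant '[-3.5,4,-3,0,46, 0,0,-4,0,46, 0,0,-3,0,46, 0,0,0,0,44]'; python3 - <<'E'
from h import *
s=viewer.snapshot("wrist");cv2.imwrite("pics/w28.png",s["frame"]);p=sensors.sense();print(p['tool_pos'],p['tcp_rot'],p['ft_force'],w2px(s,[649.5,87,53]))
E
```

```text
time: 15.73
tool_pos: [649.1, 86.7, 10.6]
tcp_rot: [-179.8, -1.0, 91.7]
ft_force: [1.2, 0.5, 0.3]
finger_gap: 43.9
[649.29303761  86.73035676  10.93179191] [-179.77511037   -1.0052148    91.70750359] [0.53091257 0.61632499 0.13482554] [318.37330708 265.6148194 ]
```

View pics/w28.png

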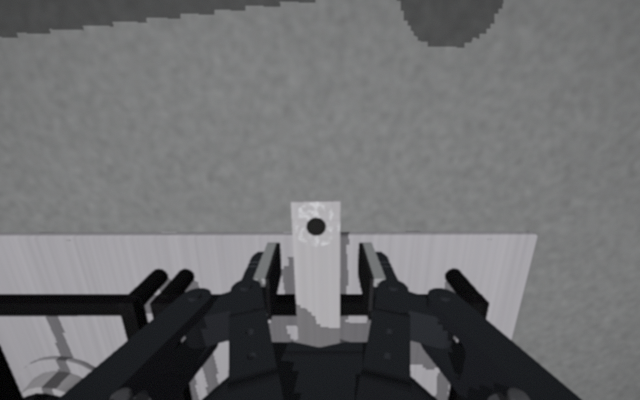

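Well centred. Close firmly and lift.

```bash
python3 -m pendant '[0,0,-2,0,36, 0,0,0,0,26, 0,0,0,0,14, 0,0,0,0,14, 0,0,0,0,14]' 120; python3 -m pendant '[0,0,3,0,14, 0,0,6,0,14, 0,0,10,0,14, 0,0,12,0,14, 0,0,8,0,14, 0,0,0,0,14]'; python3 ring.py w29;  python3 - <<'E'
from h import *
s=viewer.snapshot("scene"); crop(s,"s29",210,120,190,150,4)
s=viewer.snapshot("top"); crop(s,"t29",270,105,180,160,4)
E
```

```text
time: 16.2
tool_pos: [650.1, 87.1, 10.2]
tcp_rot: [-179.9, -1.0, 91.7]
ft_force: [-0.8, -0.3, -0.6]
finger_gap: 19.6
time: 16.7
tool_pos: [649.7, 87.1, 53.0]
tcp_rot: [-179.8, -1.0, 91.7]
ft_force: [0.2, -0.0, -1.0]
finger_gap: 19.3
3921 slopes deg [-0.18  1.43] z at tcp 96.8 tcp [649.8  87.1  52.6] [-179.9   -1.    91.7] F [-0.3  0.2 -0.3] 19.4
```

View pics/s29.png

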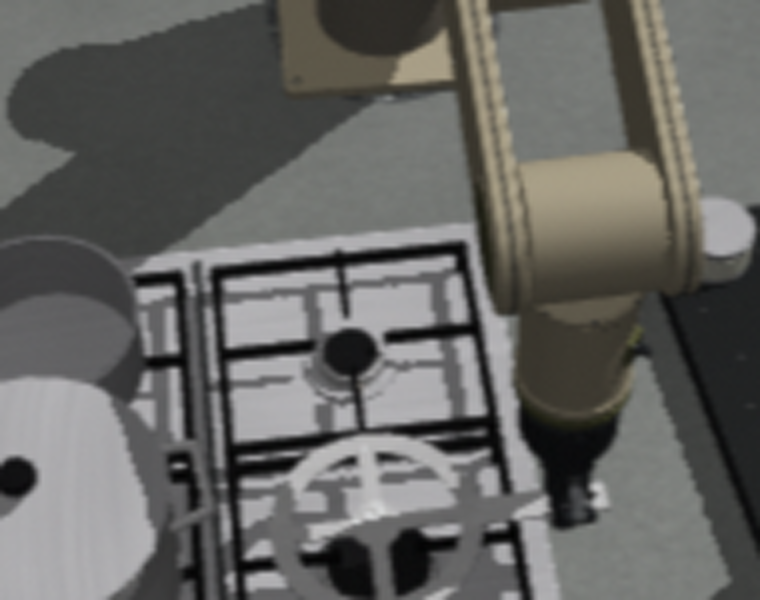

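View pics/t29.png

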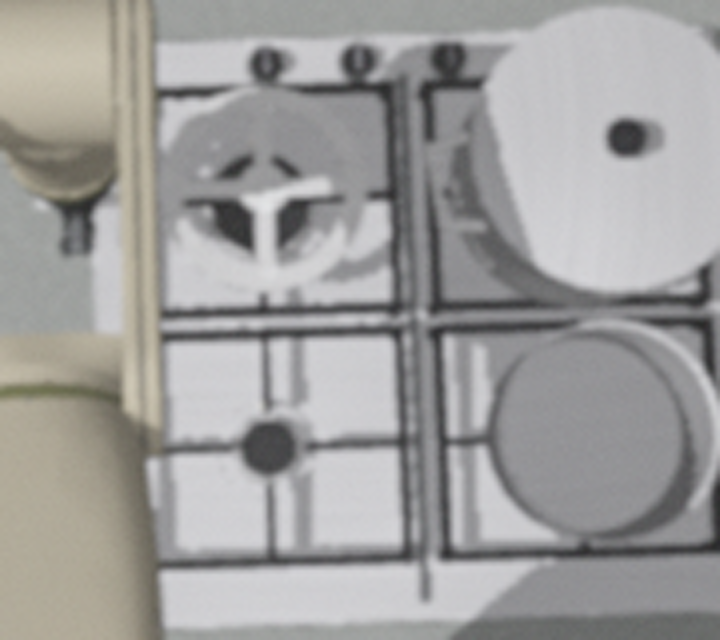

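View pics/w29.png

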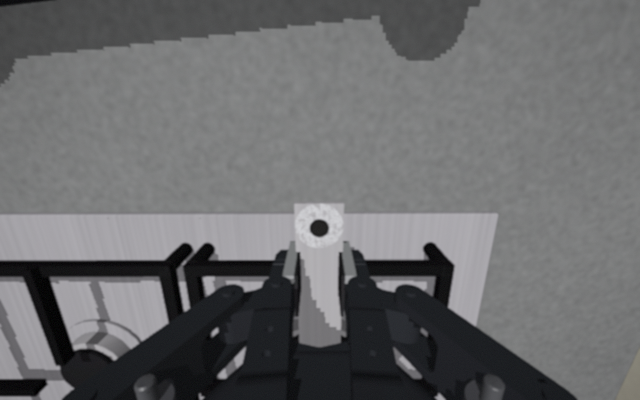

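```bash
python3 - <<'E'
from h import *
s=viewer.snapshot("wrist");p=sensors.sense()['tool_pos'];e=px2w(s,319,203,97.5);b=px2w(s,320,300,96);d=(e-b)/np.linalg.norm(e-b);print(p,e,np.degrees(np.arctan2(d[1],d[0])),e-185*d)
t=viewer.snapshot("top");print(px2w(t,270+265/4-.4,105+192/4-.4,92)); t=viewer.snapshot("scene");print(px2w(t,210+378/4-.4,120+522/4-.4,92))
E
```

```text
[647.83654828  87.00514457  49.60709314] [648.15380523 123.58835434  97.5       ] 92.19506505556198 [655.23701948 -61.20785765  92.48122447]
[650.98177727 -62.62851355  92.        ]
[654.66805265 -60.58737624  92.        ]
```

```bash
python3 -m pendant '[-10,0,5,0,14, -20,-1,5,0,14, -27,-1,3,0,14, -28,-1,0,0,14, -28,-1,0,0,14, -28,-1,0,0,14, -28,-1,0,0,14, -20,-1,0,0,14, -10,0,0,0,14, -5,0,0,0,14, 0,0,0,0,14]'; python3 ring.py w30;  python3 - <<'E'
from h import *
s=viewer.snapshot("scene"); crop(s,"s30",210,120,190,150,4)
s=viewer.snapshot("top"); crop(s,"t30",270,105,180,160,4)
E
```

```text
time: 17.92
tool_pos: [429.3, 79.1, 53.9]
tcp_rot: [-178.9, -1.0, 91.7]
ft_force: [0.4, -0.3, -0.1]
finger_gap: 19.6
3879 slopes deg [-0.87  1.58] z at tcp 97.7 tcp [429.9  79.1  54. ] [-179.    -1.    91.7] F [ 0.6  0.3 -0.6] 19.2
```

View pics/s30.png

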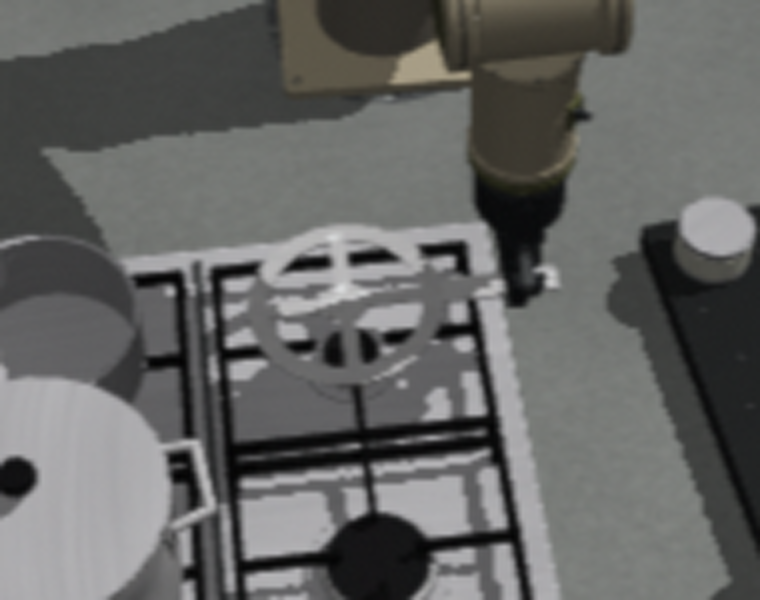

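View pics/t30.png

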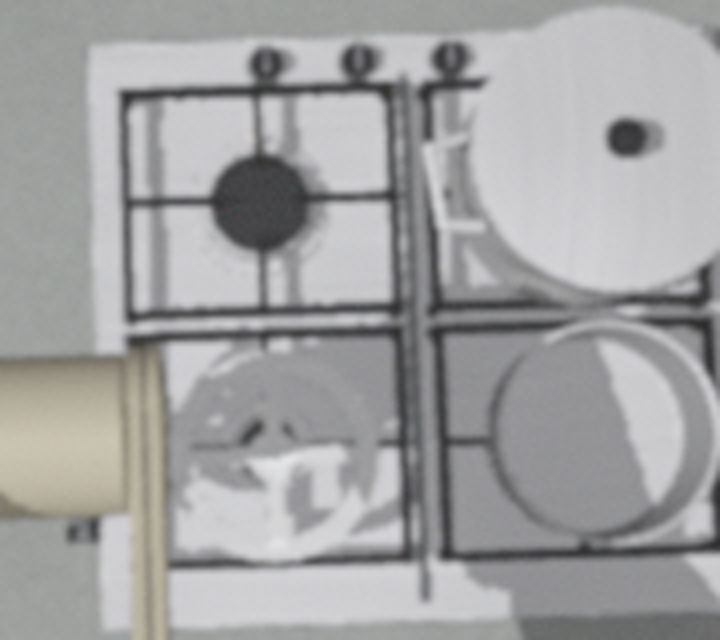

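View pics/w30.png

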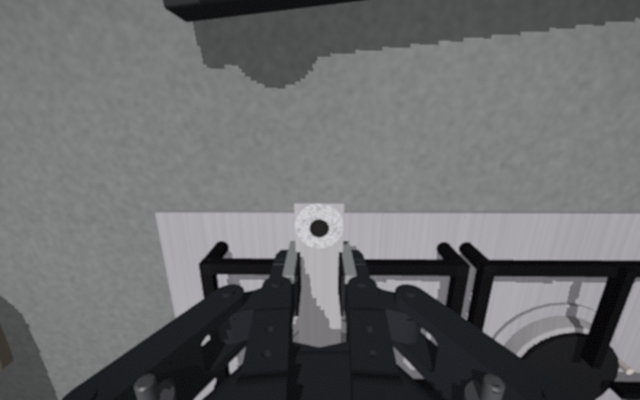

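```bash
python3 -m pendant '[5,1,-6,0,14, 4,0,-8,0,14, 0,0,-8,0,14, 0,0,-7,0,14, 0,0,-4,0,14, 0,0,0,0,14]'; python3 ring.py w31;  python3 - <<'E'
from h import *
s=viewer.snapshot("scene"); crop(s,"s31",240,155,110,90,7);cv2.imwrite("pics/s31d.png",s["frame"])
s=viewer.snapshot("top"); crop(s,"t31",300,180,90,75,8)
E
```

```text
time: 18.57
tool_pos: [444.2, 80.1, 17.6]
tcp_rot: [-179.1, -1.0, 91.6]
ft_force: [-0.3, -0.1, -1.0]
finger_gap: 19.6
3766 slopes deg [-0.86  1.56] z at tcp 61.4 tcp [444.1  80.1  17.8] [-179.    -1.    91.7] F [-0.6  0.3 -1.9] 19.8
```

View pics/s31.png

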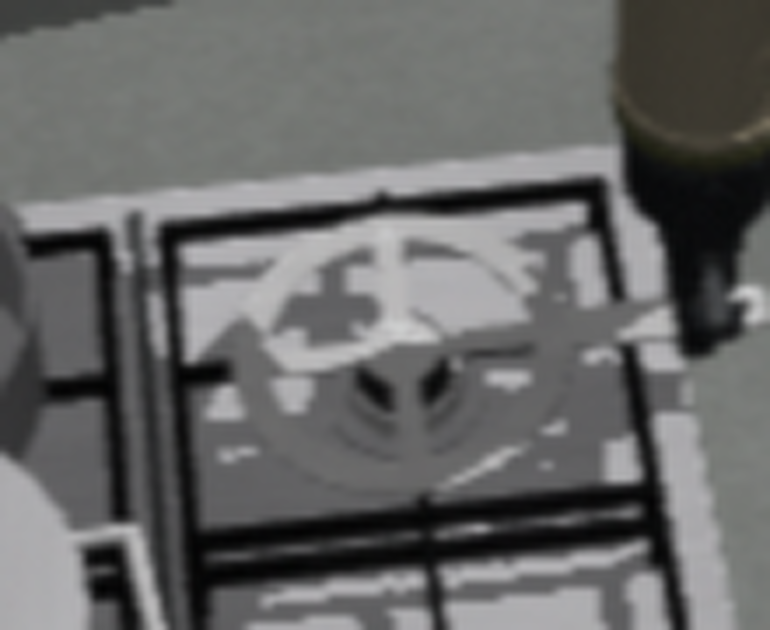

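View pics/t31.png

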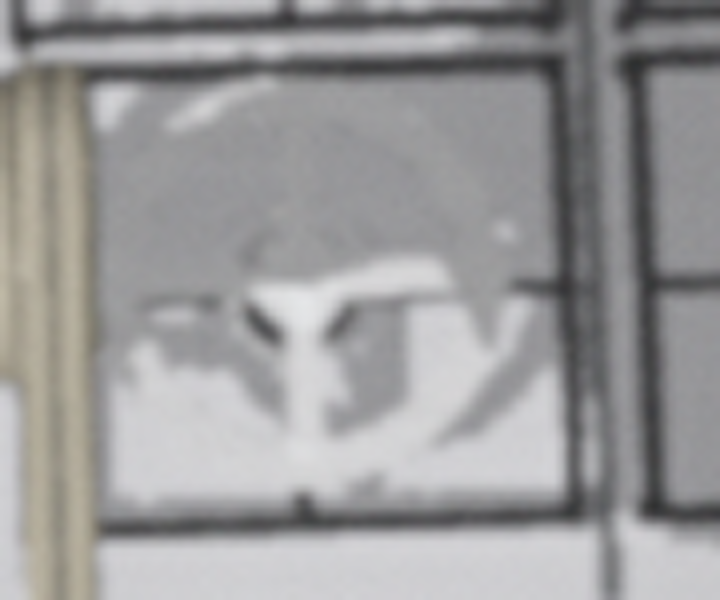

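View pics/w31.png

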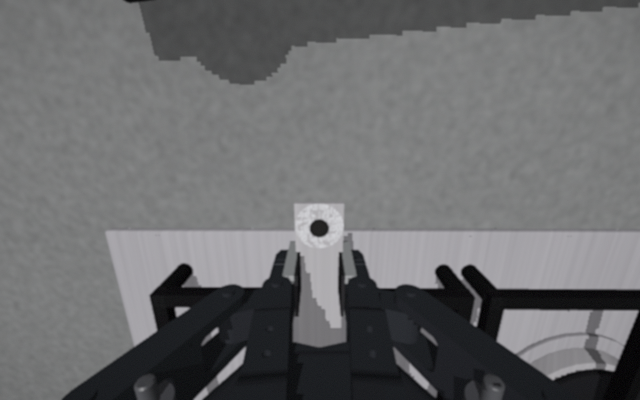

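```bash
python3 -m pendant '[-3,0,-1,0,14, -2,0,-2,0,14, 0,0,0,0,14]'; python3 ring.py w32;  python3 - <<'E'
from h import *
s=viewer.snapshot("scene"); crop(s,"s32",240,155,110,90,7)
s=viewer.snapshot("top"); f=s["frame"];f=cv2.convertScaleAbs(f,alpha=1.8,beta=-130);s["frame"]=f; crop(s,"t32",300,180,90,75,8)
E
```

```text
time: 18.97
tool_pos: [440.3, 80.2, 17.0]
tcp_rot: [-179.3, -1.0, 91.7]
ft_force: [0.1, -0.3, -1.3]
finger_gap: 19.4
3801 slopes deg [-0.52  1.6 ] z at tcp 60.8 tcp [440.6  80.2  17.2] [-179.3   -1.    91.7] F [ 0.5  0.4 -1.9] 19.3
```

View pics/s32.png

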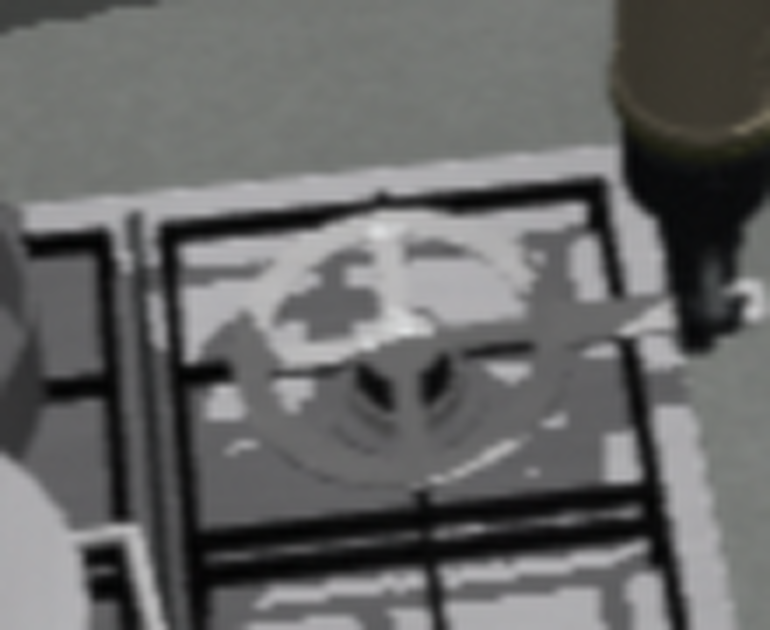

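View pics/t32.png

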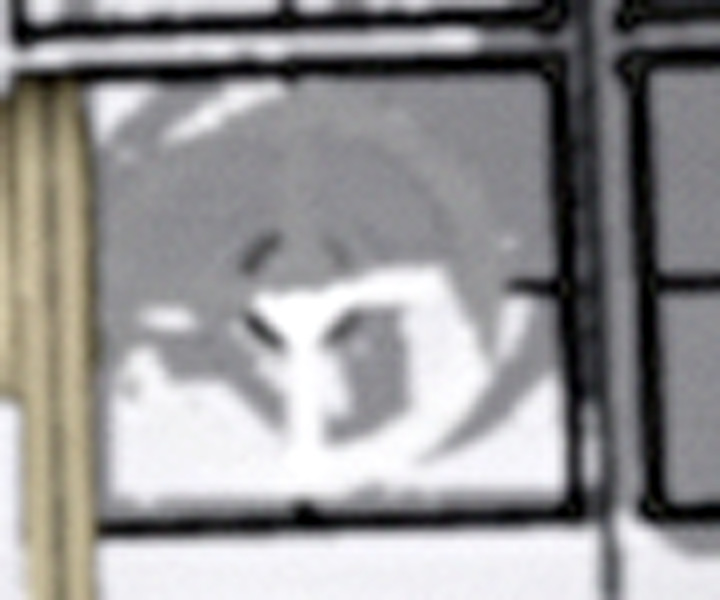

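```bash
python3 - <<'E'
from h import *
s=viewer.snapshot("wrist");p=sensors.sense()['tool_pos'];e=px2w(s,319,203,61.8);b=px2w(s,320,300,60);d=(e-b)/np.linalg.norm(e-b);print(p,e,np.degrees(np.arctan2(d[1],d[0])),e-185*d)
E
python3 -m pendant '[-0.5,0,-2,0,14, 0,0,-2,0,14]';python3 -m pendant '[0,0,-1.5,0,14]'
```

```text
[441.04113698  80.21097462  17.36390438] [441.06258716 115.88152558  61.8       ] 92.12068103193874 [447.90495263 -68.89855978  55.92615201]
time: 19.33
tool_pos: [441.2, 80.2, 13.9]
tcp_rot: [-179.4, -1.0, 91.7]
ft_force: [0.2, 1.1, -1.1]
finger_gap: 19.7
time: 19.42
tool_pos: [441.3, 80.2, 12.3]
tcp_rot: [-179.4, -1.0, 91.7]
ft_force: [-0.8, 0.1, -1.4]
finger_gap: 19.2
```

```bash
python3 -m pendant '[-2.5,0,-0.5,0,14, 0,0,-1,0,14]';python3 -m pendant '[0,0,-1,0,14]';python3 -m pendant '[0,0,-1,0,14]'
```

```text
time: 19.58
tool_pos: [438.6, 80.2, 10.4]
tcp_rot: [-179.4, -1.0, 91.7]
ft_force: [-0.2, 0.1, 0.9]
finger_gap: 19.2
time: 19.67
tool_pos: [438.7, 80.2, 9.4]
tcp_rot: [-179.4, -1.0, 91.7]
ft_force: [-0.6, -0.2, 6.0]
finger_gap: 19.0
time: 19.75
tool_pos: [438.9, 80.2, 8.8]
tcp_rot: [-179.4, -1.0, 91.7]
ft_force: [-4.1, 0.2, 8.3]
finger_gap: 19.6
```

```bash
python3 -m pendant '[0,0,-0.5,0,24, 0,0,0,0,34, 0,0,0,0,44, 0,0,0,0,46, 0,0,0,0,46]' 40; python3 -m pendant '[0,0,8,0,46, 0,0,12,0,46, 0,0,20,0,46, 0,0,25,0,46, 0,0,25,0,46, 0,-10,20,0,46, 0,-30,10,0,46, 0,-30,0,0,46, 0,-10,0,0,46, 0,0,0,0,46]';python3 ring.py w33 53;  python3 - <<'E'
from h import *
s=viewer.snapshot("wrist");print(sensors.sense()['tool_pos'],w2px(s,[445.2,-68.2,53]),w2px(s,[440.5,-68.2+185,53]))
cv2.imwrite("pics/w34.png",s["frame"])
s=viewer.snapshot("top"); crop(s,"t33",285,170,100,85,8)
E
```

```text
time: 20.17
tool_pos: [439.4, 80.2, 8.7]
tcp_rot: [-179.5, -1.0, 91.7]
ft_force: [-0.9, -0.1, 0.2]
finger_gap: 46.4
time: 21.0
tool_pos: [437.1, -2.4, 139.6]
tcp_rot: [-179.5, -0.9, 91.9]
ft_force: [0.4, -0.5, 0.4]
finger_gap: 46.2
10140 slopes deg [-0.    0.01] z at tcp 53.8 tcp [437.1  -1.7 139.5] [-179.5   -0.9   91.9] F [-0.9  0.4  0.8] 45.8
[436.80139744  -0.74292103 138.91117311] [324.84763977 257.01270159] [327.63229899  61.08688371]
```

View pics/w34.png

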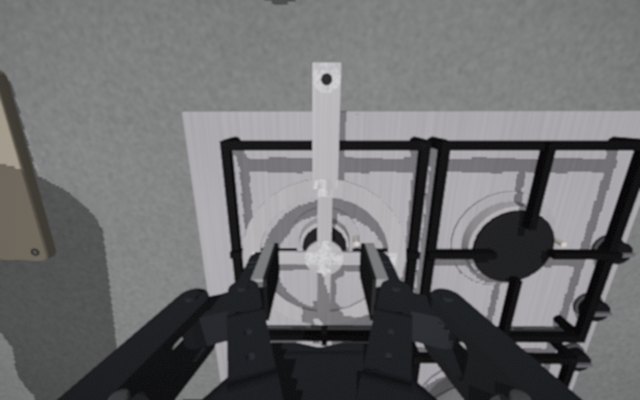

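View pics/t33.png

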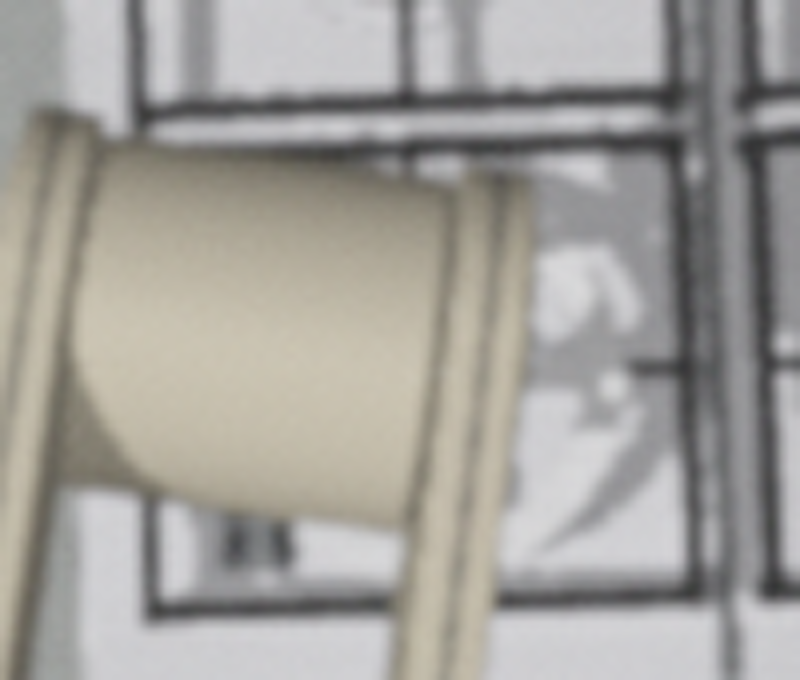

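```bash
python3 -m pendant '[0,0,30,0,46, 0,10,35,0,46, 0,30,20,0,46, 0,38,0,0,46, 0,38,0,0,46, 0,38,0,0,46, 0,38,0,0,46, 0,38,0,0,46, 0,30,0,0,46, 0,15,0,0,46, 0,0,0,0,46, 0,0,0,0,46]'; python3 - <<'E'
from h import *
s=viewer.snapshot("top"); crop(s,"t34",285,105,180,160,4);cv2.imwrite("pics/t34f.png",s["frame"])
for q in ([445.2,-68.2,53],[440.5,116.8,53]): print((w2px(s,q)-[285,105])*4)
s=viewer.snapshot("scene"); crop(s,"s34",150,140,240,180,3.3)
print((w2px(s,[445.2,-68.2,53])-[150,140])*3.3)
E
```

```text
time: 22.15
tool_pos: [422.7, 301.0, 221.4]
tcp_rot: [-178.6, -1.2, 92.6]
ft_force: [-0.3, -0.0, 0.3]
finger_gap: 46.1
[208.3276245  444.89304351]
[-14.9028247  449.83473116]
[485.33610858 209.86083893]
```

View pics/t34.png

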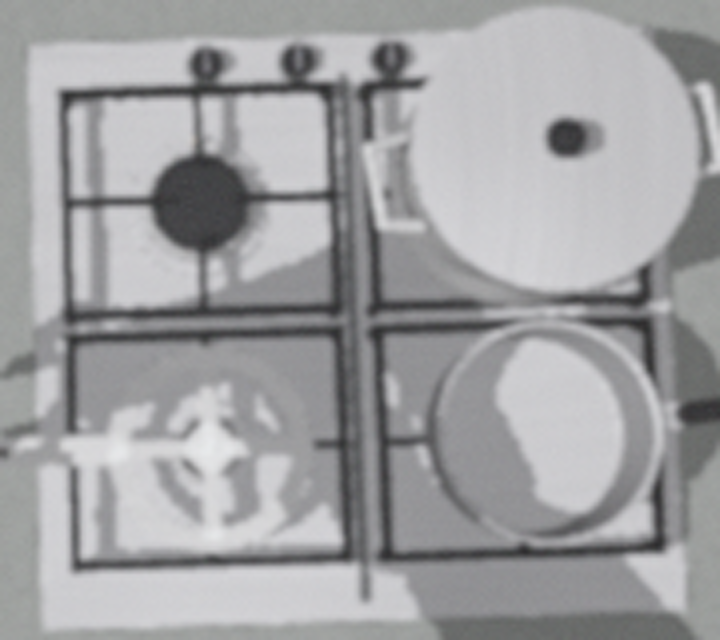

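View pics/s34.png

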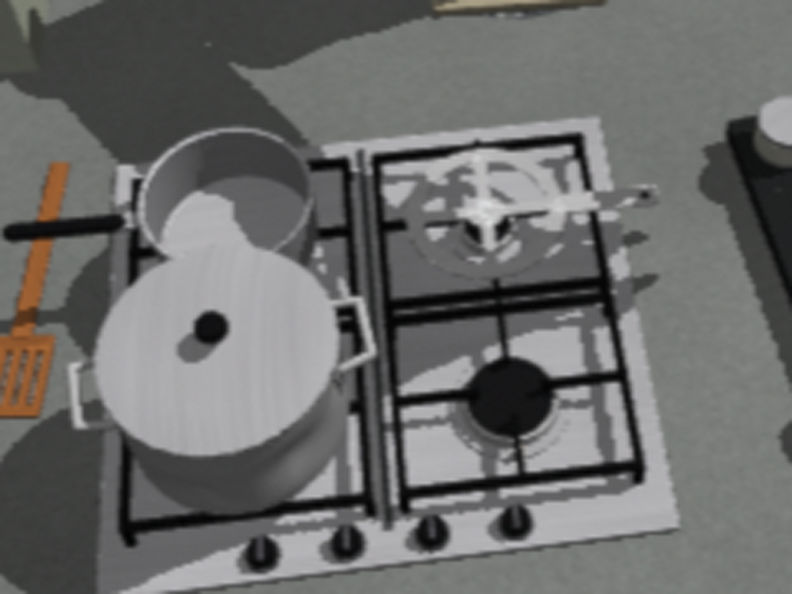

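View pics/t34f.png

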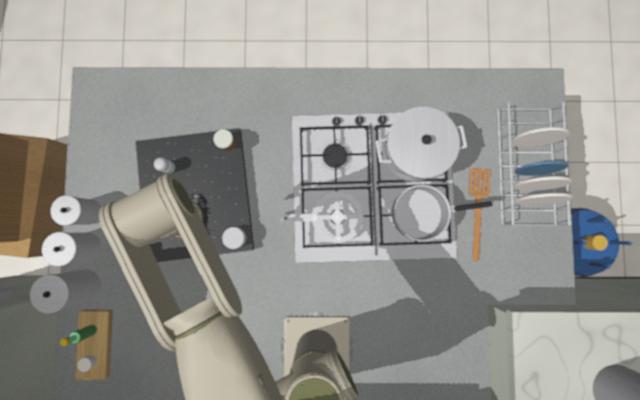

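```bash
python3 - <<'E'
from h import *
from scipy.optimize import least_squares
for n in ("top","scene"):
    s=viewer.snapshot(n);R=s["view"][:3,:3];t=s["view"][:3,3]
    v,u=np.mgrid[0:400,0:640];d=s["z_map"]
    W=(np.stack([(u-s["cx"])/s["fx"]*d,(v-s["cy"])/s["fy"]*d,d],-1)-t)@R
    m=(d>0)&(abs(W[...,2]-52)<2.5)&(abs(W[...,0]-445)<95)&(abs(W[...,1]+68)<95);q=W[m]
    r=np.hypot(q[:,0]-445,q[:,1]+68);k=q[(r>55)&(r<95)]
    f=least_squares(lambda p:np.hypot(k[:,0]-p[0],k[:,1]-p[1])-76,[445,-68],loss='soft_l1',f_scale=6)
    A=np.c_[q[:,:2],np.ones(len(q))];c=np.linalg.lstsq(A,q[:,2],rcond=None)[0]
    print(n,len(q),len(k),'centre',f.x.round(1),'slope',np.degrees(c[:2]).round(2),'z',q[:,2].mean().round(1))
    cx=np.c_[W[(d>0)&(abs(W[...,2]-32)<3)&(np.hypot(W[...,0]-445,W[...,1]+68)<30)]];print('cap',len(cx),cx.mean(0).round(1) if len(cx) else '')
s=viewer.snapshot("top");crop(s,"t35",130,120,130,148,4);s=viewer.snapshot("wrist");cv2.imwrite("pics/w35.png",s["frame"])
E
```

```text
top 795 587 centre [444.1 -66.5] slope [ 0.01 -0.09] z 52.1
cap 24 [444.6 -59.8  32. ]
scene 558 408 centre [444.2 -67. ] slope [0.03 0.05] z 52.1
cap 29 [455.6 -67.3  31.4]
```

View pics/w35.png

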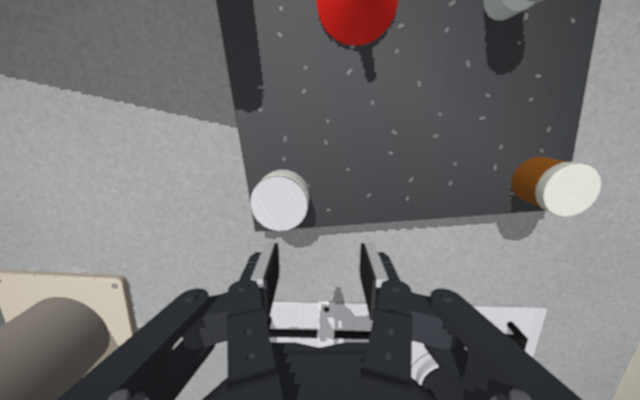

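View pics/t35.png

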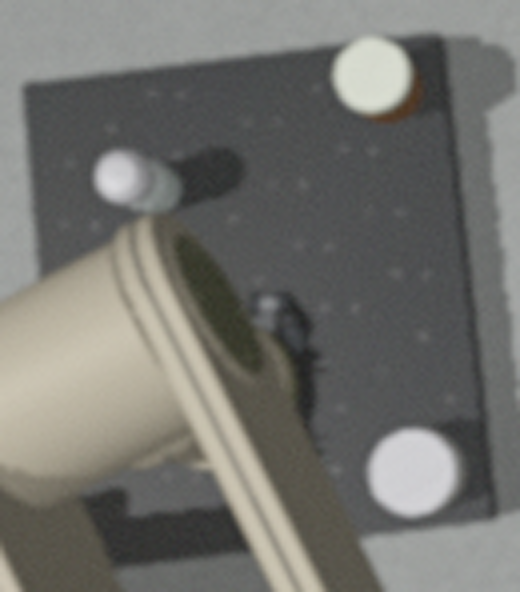

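Two cameras put the ring 1–2 mm off the burner axis and flat, with its top at about 53 mm. The bystanders in view have not moved, and the arm is clear. Handing in.

```bash
python3 -m pendant '[0,0,0,0,46,0,0,0,0,46,0,0,0,0,46]'; python3 -c "
from bench import job;print(job.hand_in())"
```

```text
time: 22.7
tool_pos: [425.3, 296.6, 222.8]
tcp_rot: [-178.8, -1.2, 92.1]
ft_force: [0.5, -0.7, 0.3]
finger_gap: 45.7
the job is handed in; nothing more can be done
None
```

The simmer ring is on the small burner, flat and centred, and the job was handed in at 22.7 s.

**What I did:**
- I gripped the front bar with the fingertips and slid the ring along the slab, out between the jar and the tin. I stopped with its centre about level with the edge, so the balance point was still over 20 mm inside, and it stayed put when released.
- I regripped the bar deeper beyond the edge, lifted it clear, rested it on the medium burner and let go.
- I then took it by the handle, lowered it onto the small burner and released it.

**Last checks:**
- **Centring:** the top and scene cameras put the ring's centre at about (444, -67), against a burner axis at (445, -68). That is 1–2 mm off, within the calibration error.
- **Flatness:** tilt was under 0.1°. The top measured 52 mm in those two cameras and 54 mm in the wrist camera, against 53 mm expected.
- **Handle:** its end sticks out about 40 mm past the slab side of the hob.
- **Bystanders:** the jar, tin, shaker, pot and saucepan look unmoved. The funnel was partly out of view in the last pictures, but the part that showed looked in place.
- **Arm:** it was clear of everything at hand-in.

**Disagreements:**
- **Fingertip height:** the fingertips were about 27 mm higher than the reported TCP height. I took grip heights from the depth images and from contact instead. Finding this cost one light press on the slab of about 20 N.
- **Finger opening:** it read 2–5 mm less than the true width of the part being gripped.
- **Tool tilt:** the tool drifted by up to 2° during the moves.

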